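# Set the glue stirrer's thumbwheels and switches

## Task

Set the glue stirrer's two thumbwheels to show 7 on the left wheel and 4 on the right wheel, each digit squarely level with its red index posts, and set the three slide switches below them, from left to right, fully on (up), off (down), on (up). Left and right are as seen by a person reading the digits, who faces the robot. Leave the jar, bottle, tub, lid, cup and brushes where they are.

Things in the scene. Friction and masses are not known exactly. Their poses are not given: they have to be found in the camera images.
- console: The glue stirrer, fixed on the table: white wedge-shaped console, 207 mm deep, 180 wide, 133 high, its sloping grey panel facing away from the robot, to a person opposite; a stirring stand joined to its left (to 250 mm left of the middle, 280 high). Origin: centre of the console's underside. x points from front to back (towards the robot), y to its left as that person sees it, z up; turned by pi +- 0.3 rad.
- panel_edge (a point): Middle of the panel's lower front edge, at x -103.5, z 30 mm of the console. The panel is a flat face, 35 deg (0.611 rad) from horizontal, running 180 mm up the slope along (cos35, 0, sin35) of the console's axes; outward normal (-sin35, 0, cos35).
- lamp_bar (a point): Middle of the underside of a fixed lamp bar over the upper part of the panel, at x 30, z 250 mm of the console; 30 mm front to back, 190 wide, 20 high. There is no room under it for a gripper held upright over the wheels; one tilted about 35 deg, fingers square to the panel, passes clear.
- wheel_left_axis (a point): Centre of the left thumbwheel, on its axle, which is parallel to the console's y, 18 mm beneath the panel's face, 130 mm up the slope from its lower edge, 30 mm left of the middle. Black drum, radius 30 mm (12 mm proud of the panel), 24 wide, white digits 0-9 every 36 deg. Five orange radial teeth every 72 deg, 5 mm thick, out to radius 42 mm: between 0/1, 2/3, 4/5, 6/7, 8/9.
- wheel_left (a joint): Turn of the left wheel (rad); digit n is shown exactly at n x 0.6283. Grows as the exposed rim is pushed up the slope (towards the robot). Teeth stand at value - 0.314 - 1.2566 k (k = 0..4) from the panel's normal, positive up the slope. Stops at -0.3 and 5.95. Friction 0.08 N m (2 N at a tooth), no clicks, stays where left. A push turns it 70-80 deg at most; then take the next tooth.
- left_index (a point): Mid-point between the left wheel's two red index posts, on the panel's face. The digit shown is the one level with the posts, on the panel's normal through the axle. Posts: 4 mm along the slope, 5 wide, 11 tall, centred 17.5 mm to either side of the wheel's middle plane.
- wheel_right_axis (a point): Centre of the right thumbwheel, on its axle, 30 mm right of the middle; wheel and index posts are the same as the left one's.
- wheel_right (a joint): Turn of the right wheel (rad); same meaning as the left wheel's.
- switch_left_tab (a point): Centre of the top of the left slide switch's yellow tab, 40 mm left of the middle, in the row of three at the lower end of the panel. The tab is 8 mm along the slope, 10 mm wide, and stands 14 mm proud of the panel; at the down end its centre is 35 mm up the slope from the panel's lower edge.
- switch_left (a joint): Travel of this switch (m): 0 = fully down the slope (off, farthest from the robot), 0.014 = fully up the slope (on, by the green mark). Slides with about 1.5 N of friction and stays where it is left.
- switch_mid_tab (a point): Centre of the top of the middle slide switch's yellow tab, on the middle, in the row of three at the lower end of the panel. The tab is 8 mm along the slope, 10 mm wide, and stands 14 mm proud of the panel; at the down end its centre is 35 mm up the slope from the panel's lower edge.
- switch_mid (a joint): Travel of this switch (m): 0 = fully down the slope (off, farthest from the robot), 0.014 = fully up the slope (on, by the green mark). Slides with about 1.5 N of friction and stays where it is left.
- switch_right_tab (a point): Centre of the top of the right slide switch's yellow tab, 40 mm right of the middle, in the row of three at the lower end of the panel. The tab is 8 mm along the slope, 10 mm wide, and stands 14 mm proud of the panel; at the down end its centre is 35 mm up the slope from the panel's lower edge.
- switch_right (a joint): Travel of this switch (m): 0 = fully down the slope (off, farthest from the robot), 0.014 = fully up the slope (on, by the green mark). Slides with about 1.5 N of friction and stays where it is left.
- jar: Bystander: big clear jar with a blue lid, 110 mm across, 160 mm tall. To be left alone.
- glue: Bystander: white glue bottle with a black label band, 76 mm across, 200 mm tall. To be left alone.
- tub: Bystander: open clear tub, 104 mm across, 50 mm tall, in front of the stirring stand. To be left alone.
- mcup: Bystander: small white measuring cup, 50 mm across, 55 mm tall, right of the console. To be left alone.
- brush_a: Bystander: brush with a wooden handle, 200 mm long, lying across in front of the console. To be left alone.
- brush_b: Bystander: brush with a blue handle, 220 mm long, lying along the console's right side. To be left alone.
- tub_lid: Bystander: white lid lying flat, 100 mm across, 7 mm thick. To be left alone.

How it is judged:
By the outcome, as a careful person would: the job done as asked, in the order asked, and still so for the second after the job is handed in, with the robot touching nothing.
It also fails if it takes over 72 s, if anything falls off the work surface, if the arm or the gripper's body presses on something with over 40 N, if the wrist force passes 120 N, or if a joint passes its speed limit or range.

## Robot

A 6-joint arm with a two-finger parallel gripper is mounted at the origin on the work surface. World frame = base frame: x ahead of the robot, y to its left, z up, the work surface at z = 0. Lengths are in m, angles in degrees, forces in N, time in s.
With the tool pointing down it reaches from about 0.4 to 0.825 m from the base axis. Payload 7 kg.
Tool frame: the origin (TCP) lies between the finger pads; the fingertips stand 14 mm ahead of it and the grasp point (between the pads) lies 5 mm behind it (r.tips_ahead is the distance from the TCP to the fingertips, in m); z points along the fingers, y is the direction in which the jaws open and shut (so a half turn about z gives the same grasp; the last joint's range is limited). The gripper opens to 88 mm and grips with 3 to 60 N. Pads are 19 mm wide; open, the fingers measure 130 mm over their backs; the gripper's body (78 mm by 193 mm) begins 47 mm behind the grasp point.
Start: joints at [91.794, 20.546, 0.682, 0, -70.136, -16.507], TCP at [0.171, 0.653, 0.241] pointing down, gripper open.
Joint ranges: [-176.03, 176.03], [-82.01, 121.73], [-58.28, 71.71], [-173.87, 95.51], [-174.79, -0.11], [-173.66, 173.66]. Speed limits (degrees/s): [136.94, 136.94, 172.46, 180, 180, 180].

## Interface

Orientations are given as [roll, pitch, yaw] about the fixed x, y, z axes, in that order (R = Rz(yaw) Ry(pitch) Rx(roll)).
In Python, from plant import r gives the robot as it stands.
- The arm moves only by the tool apply_moves, never from a script. Its arguments are lists of equal length, an entry for each row: "slide": the shift along the tool's x, y, z as a fraction of full scale, a list of three; "turn": the turn, a rotation vector about the tool's x, y, z as a fraction of full scale, a list of three; "jaw": the closure, from 0 (fully open) to 1 (shut). In form: {"slide": [[dx, dy, dz], ...], "turn": [[wx, wy, wz], ...], "jaw": [jaw, ...]}. A call has 1 to 8 rows; each row shifts and turns the commanded pose from where the row before left it, along the tool's axes as they then stand; what a row does not reach is not made up. Full scale, the value 1, is 0.1 m for a shift and 1.5 rad for a turn. A row lasts 1/10 s, in which the tool goes at most 50 mm and 8.59 degrees, less where a joint would pass 70% of its speed; a pose out of reach is approached as far as the arm can. A call with a number of a shift or a turn outside -1 to 1 is refused whole. A call with a gripper value outside its range is refused whole. The fingers move at their own pace and stop on an object; "newtons" is the grip in N (left out, the last holds). Time passes only in rows, so rows that do not move let the fingers close. It gives the time, the measured TCP pose, the force and the opening at its end, in the units of the state.
- r.get_state(): the state, without advancing time (a new reading comes with each control period).
- r.capture(name): name is "side" or "top" or "wrist"; returns a dict with "pixels" (480x640x3 uint8, blue, green, red), "depth" (480x640 float32, m along the optical axis (not along the pixel's ray), 0 where there is no reading), "fx", "fy", "cx", "cy" (pixels), "rvec" (rotation vector, rad) and "tvec" (3), from world to camera coordinates, as OpenCV has them. Camera axes: x right, y down, z forward; pixel columns grow to the right and rows downward; lengths in m; the calibration is good to about 2 mm. A picture is of the moment at which its call begins.
- r.close_job(): hands the job in, once; it reports no verdict.
The state is a dict: "time_s": time; "joints": joint angles; "qd": joint speeds; "joint_torque": joint torques, N m; "tcp_pos": TCP position; "eef_rot": TCP orientation; "contact_force": force on the tool from outside, world axes, zero at the start; "moment": the same for the moment, N m; "gripper_width": finger opening in m.
Only numpy, scipy, OpenCV 4.12 (cv2) and the standard library are available. Lean on these libraries where they do the work, as an engineer would, in place of code of your own. Each camera call takes 0.05 s, during which the arm holds its last target.

## Working session

There is one attempt and no reset: what is moved stays moved. The work goes in short steps, Python scripts to look and compute and a tool call to move; the robot and the scene stay as the last step left them, time stands still between calls to the robot, and variables do not carry over. Pictures are saved under pics/ and viewed, and the job is handed in when it is done.

Besides the shell and the picture viewer there is one more tool, called after "Call:" as name(argument=value, ...) on one line, values as JSON. apply_moves: Moves the arm, as the interface text tells. Shift numbers are shares of 0.1 m and turn numbers shares of 1.5 rad, none past 1 either way. Its arguments: {"type":"object","properties":{"slide":{"type":"array"},"turn":{"type":"array"},"jaw":{"type":"array"},"newtons":{"type":"number"}},"required":["slide","turn","jaw"]}

```bash
ls; mkdir -p pics
python3 - <<'E'
from plant import r
import cv2
print(r.get_state())
for n in ["side","top","wrist"]:
    c=r.capture(n); cv2.imwrite(f"pics/{n}0.png",c["pixels"])
    print(n,c["fx"],c["fy"],c["cx"],c["cy"],c["rvec"],c["tvec"])
E
```

```text
pics
{'time_s': 0.0, 'joints': array([ 9.17974365e+01,  2.05906207e+01,  6.34331557e-01, -1.81886234e-02,
       -7.01339228e+01, -1.65075300e+01]), 'qd': array([0.09682716, 0.13302239, 0.07626967, 0.02256378, 0.10827194,
       0.02724671]), 'joint_torque': array([-5.14579770e-04, -5.82719886e+01,  2.93049413e+01,  6.99698031e+00,
        6.92967908e-03, -1.53584938e-04]), 'tcp_pos': array([0.17131118, 0.65243851, 0.23964215]), 'eef_rot': array([ 1.79908648e+02, -9.24142451e-03, -1.47162805e+01]), 'contact_force': array([-0.38926992, -0.84646715,  0.01898598]), 'moment': array([ 0.04082163, -0.0174437 ,  0.0202974 ]), 'gripper_width': 0.087574990919564}
side 520.7984548511397 520.7984548511397 326.9295009373085 245.3999966314756 [ 2.12356609 -0.03323964  0.00885943] [-0.54554013  0.160526    1.52102263]
top 465.3779319339869 465.3779319339869 317.9896114840071 232.61054229424315 [ 2.12904903 -2.11504513  0.16387846] [0.01789257 0.58366972 1.14421512]
wrist 429.82593651575826 429.82593651575826 323.8613478645727 233.80478653042377 [-1.80198926  2.33910861  0.32500422] [ 0.67393242 -0.03551248  0.38911554]
```

View pics/side0.png

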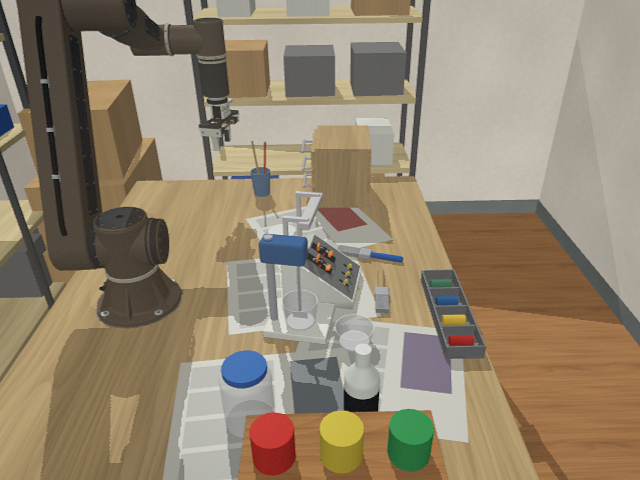

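View pics/top0.png

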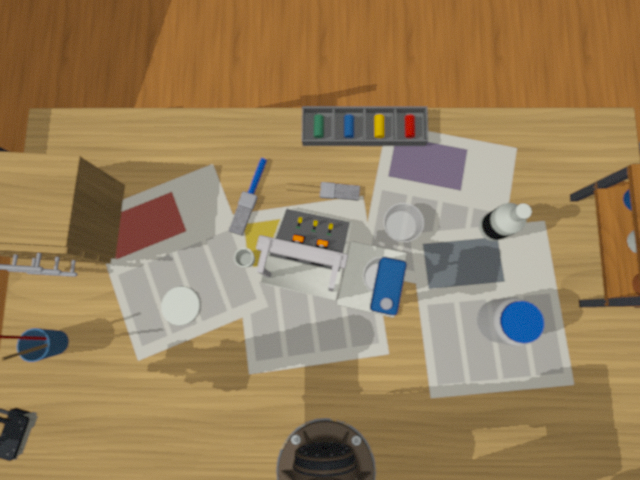

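View pics/wrist0.png

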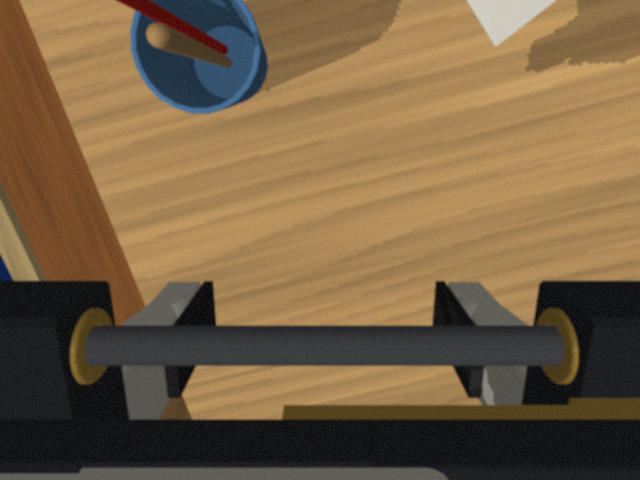

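Run:
```python
import cv2
a=cv2.imread("pics/top0.png")[195:305,240:410]; cv2.imwrite("pics/topz.png",cv2.resize(a,None,fx=4.5,fy=4.5,interpolation=cv2.INTER_CUBIC))
a=cv2.imread("pics/side0.png")[185:325,250:410]; cv2.imwrite("pics/sidez.png",cv2.resize(a,None,fx=4,fy=4,interpolation=cv2.INTER_CUBIC))
```

```text
(no output)
```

View pics/topz.png

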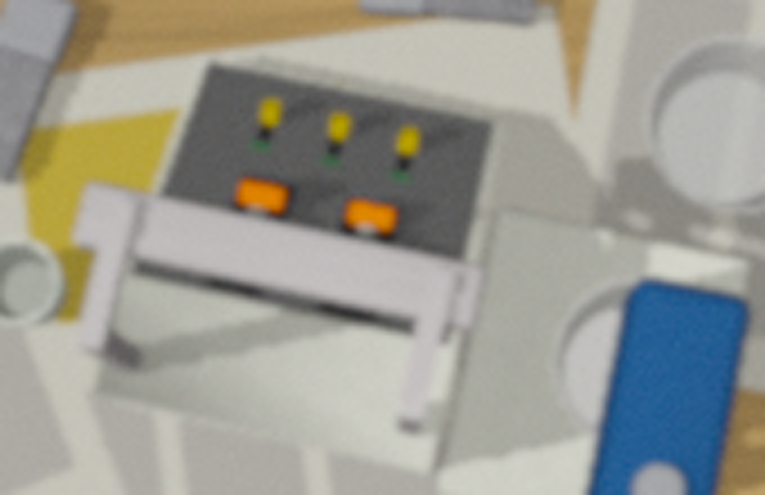

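View pics/sidez.png

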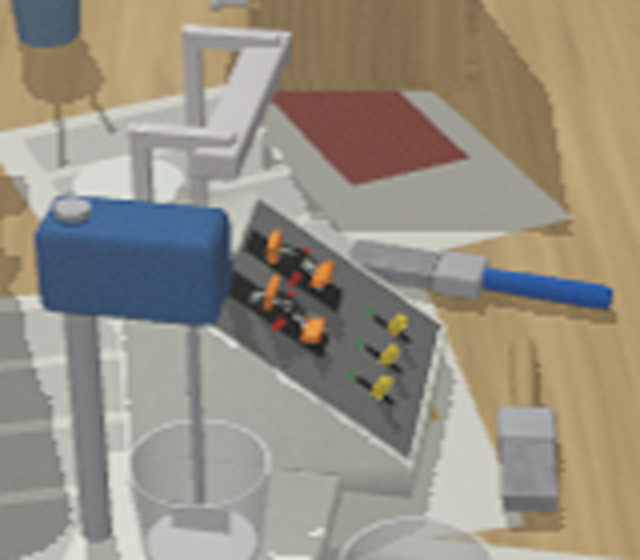

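```bash
cat > h.py <<'E'
import numpy as np, cv2
from scipy.spatial.transform import Rotation as Rn
def ray(c,u,v):
    R=cv2.Rodrigues(np.array(c["rvec"],float))[0]; t=np.array(c["tvec"]).ravel()
    o=-R.T@t; d=R.T@np.array([(u-c["cx"])/c["fx"],(v-c["cy"])/c["fy"],1.]); return o,d
def onz(c,u,v,z):
    o,d=ray(c,u,v); return o+d*(z-o[2])/d[2]
def proj(c,P):
    P=np.atleast_2d(np.array(P,float)); K=np.array([[c["fx"],0,c["cx"]],[0,c["fy"],c["cy"]],[0,0,1]])
    return cv2.projectPoints(P,np.array(c["rvec"],float),np.array(c["tvec"],float),K,None)[0].reshape(-1,2)
def tri(c1,p1,c2,p2):
    o1,d1=ray(c1,*p1);o2,d2=ray(c2,*p2)
    A=np.stack([d1,-d2],1);s=np.linalg.lstsq(A,o2-o1,rcond=None)[0]
    a=o1+s[0]*d1;b=o2+s[1]*d2; return (a+b)/2,np.linalg.norm(a-b)
E
python3 - <<'E'
from plant import r
from h import *
t=r.capture("top"); s=r.capture("side")
for z,pts in [(0.03,[(210,65),(492,122)])]:
    P=[onz(t,240+u/4.5-.4,195+v/4.5-.4,z) for u,v in pts]; print(P)
    d=P[1]-P[0]; print(np.linalg.norm(d), np.degrees(np.arctan2(d[1],d[0])))
def blobs(c,name,lo,hi,roi):
    x0,x1,y0,y1=roi
    h=cv2.cvtColor(c["pixels"],cv2.COLOR_BGR2HSV); m=cv2.inRange(h,lo,hi); mm=np.zeros_like(m); mm[y0:y1,x0:x1]=m[y0:y1,x0:x1]
    n,l,st,ce=cv2.connectedComponentsWithStats(mm)
    return [(st[i].tolist(),ce[i].round(2).tolist()) for i in range(1,n) if st[i][4]>4]
for nm,c,roi in [("top",t,(290,345,205,260)),("side",s,(300,365,235,300))]:
    print(nm,"yel",blobs(c,nm,(22,140,80),(33,255,255),roi)); print("org",blobs(c,nm,(5,180,120),(17,255,255),roi))
    print("green",blobs(c,nm,(50,90,20),(85,255,255),roi)); print("red",blobs(c,nm,(0,150,80),(4,255,255),roi))
E
```

```text
[array([0.64994854, 0.10645653, 0.03      ]), array([ 0.61659924, -0.05871894,  0.03      ])]
0.16850849008909558 -101.41469427772343
top yel [([298, 217, 5, 7, 25], [299.64, 219.76]), ([313, 220, 5, 7, 27], [315.04, 222.81]), ([328, 223, 5, 7, 27], [330.26, 226.15])]
org [([293, 235, 11, 7, 44], [298.2, 237.59]), ([317, 240, 3, 5, 8], [317.62, 242.62]), ([324, 241, 4, 6, 14], [326.0, 243.57])]
green []
red []
side yel [([347, 264, 4, 5, 14], [348.64, 266.0]), ([345, 271, 5, 5, 15], [346.8, 273.33]), ([343, 279, 5, 6, 17], [344.82, 281.35])]
org [([328, 251, 5, 5, 13], [330.38, 253.08])]
green []
red [([322, 253, 3, 3, 6], [323.17, 254.0]), ([318, 265, 3, 3, 6], [319.0, 265.83])]
```

Run:
```python
from plant import r
from h import *
t=r.capture("top"); s=r.capture("side")
T=[(299.64,219.76),(315.04,222.81),(330.26,226.15)]; S=[(348.64,266),(346.8,273.33),(344.82,281.35)]
P=[]
for a,b in zip(T,S):
    p,e=tri(t,a,s,b); P.append(p); print(p.round(4),e.round(4))
d=P[2]-P[0]; print(np.linalg.norm(d),np.degrees(np.arctan2(d[1],d[0])))
# depth plane of panel
R=cv2.Rodrigues(np.array(t["rvec"]))[0]
pts=[]
h=cv2.cvtColor(t["pixels"],cv2.COLOR_BGR2HSV)
for v in range(205,260):
  for u in range(270,355):
    if h[v,u,1]<50 and 50<h[v,u,2]<115 and t["depth"][v,u]>0:
        o,dd=ray(t,u,v); pts.append(o+dd*t["depth"][v,u])
pts=np.array(pts)
ok=np.ones(len(pts),bool)
for _ in range(8):
    c=pts[ok].mean(0); n=np.linalg.svd(pts[ok]-c)[2][2]; n*=np.sign(n[2]); dd=(pts-c)@n; ok=abs(dd)<.004
print(len(pts),ok.sum(),c,n,np.degrees(np.arccos(n[2])),np.degrees(np.arctan2(-n[1],-n[0])), abs(dd[ok]).mean())
```

```text
[0.6142 0.0688 0.0593] 0.0022
[0.6063 0.0292 0.0602] 0.0021
[ 0.5981 -0.0097  0.0594] 0.0017
0.08015775202596769 -101.59900720351162
1708 1660 [0.58526955 0.03496709 0.06941046] [ 0.56155246 -0.11928778  0.81879745] 35.03540549609048 168.00721252754357 0.0012584464117004943
```

```bash
cat >> h.py <<'E'
YAW=np.radians(168.3); O=np.array([0.5255,0.0459,0.])
Rc=Rn.from_euler('z',YAW).as_matrix()
a35=np.radians(35)
up=Rc@np.array([np.cos(a35),0,np.sin(a35)]); nn=Rc@np.array([-np.sin(a35),0,np.cos(a35)]); yy=Rc@np.array([0,1.,0])
E0=O+Rc@np.array([-.1035,0,.03])
def P(s,y,h): return E0+up*s+yy*y+nn*h      # panel coords: up slope, left, outward
def toP(p): d=np.array(p)-E0; return np.array([d@up,d@yy,d@nn])
Rt=np.stack([-up,yy,-nn],1)
def tool(st):
    return np.array(st["tcp_pos"]),Rn.from_euler('xyz',st["eef_rot"],degrees=True).as_matrix()
def rows(st,target,R=Rt):
    p,Rm=tool(st)
    return Rm.T@(target-p), Rn.from_matrix(Rm.T@R).as_rotvec()
E
python3 - <<'E'
from plant import r
from h import *
st=r.get_state(); p,Rm=tool(st)
c=r.capture("wrist"); Rw=cv2.Rodrigues(np.array(c["rvec"],float))[0]; cp=-Rw.T@np.array(c["tvec"]).ravel()
print("cam in tool",Rm.T@(cp-p)); print((Rm.T@Rw.T).round(3))
print("target rpy",Rn.from_matrix(Rt).as_euler('xyz',degrees=True), "axes",Rt.round(3))
tgt=P(.09,0,.22); print(tgt, "tip",tgt-.014*nn)
print("shift world",tgt-p,"tool",rows(st,tgt))
E
```

```text
cam in tool [ 7.31604337e-02  3.90207700e-05 -1.42682948e-01]
[[-0.001 -0.962 -0.274]
 [ 1.    -0.001  0.   ]
 [-0.001 -0.274  0.962]]
target rpy [180.   35.  -11.7] axes [[ 0.802 -0.203 -0.562]
 [-0.166 -0.979  0.116]
 [-0.574  0.    -0.819]]
[0.67822266 0.01427266 0.26183533] tip [0.67035943 0.01590105 0.2503672 ]
shift world [ 0.50680143 -0.6384551   0.02149676] tool (array([ 0.6523472 ,  0.48880118, -0.02124249]), array([-0.01565297, -0.61078192, -0.05108984]))
```

Call:
apply_moves(slide=[[0, 0, -0.5], [0, 0, -0.5], [0, 0, -0.5], [0.4, 0.3, -0.1], [0.4, 0.3, 0], [0.4, 0.3, 0], [0.4, 0.3, 0], [0.4, 0.3, 0]], turn=[[0, 0, 0], [0, 0, 0], [0, 0, 0], [0, 0, 0], [0, 0, 0], [0, 0, 0], [0, 0, 0], [0, 0, 0]], jaw=[0.5, 1, 1, 1, 1, 1, 1, 1], newtons=20)

```text
time_s: 1.2
tcp_pos: [0.327, 0.4559, 0.4007]
eef_rot: [-180.0, -0.0, -14.7]
contact_force: [1.2, 0.9, -0.1]
gripper_width: 0.0294
```

Call:
apply_moves(slide=[[0.4, 0.3, 0], [0.4, 0.3, 0], [0.4, 0.3, 0], [0.4, 0.3, 0], [0.4, 0.3, 0], [0.4, 0.3, 0], [0.4, 0.3, 0], [0.4, 0.3, 0]], turn=[[0, 0, 0], [0, 0, 0], [0, 0, 0], [0, 0, 0], [0, 0, 0], [0, 0, 0], [0, 0, 0], [0, 0, 0]], jaw=[1, 1, 1, 1, 1, 1, 1, 1])

```text
time_s: 2.0
tcp_pos: [0.5756, 0.1424, 0.4007]
eef_rot: [-180.0, -0.0, -14.7]
contact_force: [0.6, 1.2, 0.3]
gripper_width: 0.0005
```

Run:
```python
from plant import r
from h import *
st=r.get_state(); print(st["time_s"],st["tcp_pos"],st["eef_rot"],st["joints"],st["gripper_width"])
a,b=rows(st,P(.07,0,.17)); print(a/0.1,b/1.5)
```

```text
2.0 [0.5756354  0.14243411 0.40073734] [-1.79965386e+02 -3.03279710e-02 -1.47041290e+01] [ 3.27685767e+01  9.38017526e+00  5.97031871e+00 -1.04845971e-03
 -8.65441347e+01  4.25273663e+01] 0.0005014189431882911
[1.19378211 0.98684622 1.91334777] [-0.01105762 -0.40751236 -0.03374143]
```

Call:
apply_moves(slide=[[0.4, 0.25, 0], [0.4, 0.25, 0], [0.4, 0.25, 0], [0.2, 0.25, 0], [0, 0, 0], [0, 0, 0], [0, 0, 0], [0, 0, 0]], turn=[[0, 0, 0], [0, 0, 0], [0, 0, 0], [0, 0, -0.035], [0, -0.0995, 0], [0, -0.0995, 0], [0, -0.0995, 0], [0, -0.0995, 0]], jaw=[1, 1, 1, 1, 1, 1, 1, 1])

```text
time_s: 2.8
tcp_pos: [0.6848, 0.0114, 0.4011]
eef_rot: [-180.0, 34.5, -11.6]
contact_force: [0.7, 1.4, -0.3]
gripper_width: 0.0006
```

Run:
```python
from plant import r
from h import *
st=r.get_state(); print(st["time_s"],st["tcp_pos"],st["eef_rot"],st["joints"],st["gripper_width"])
a,b=rows(st,P(.07,0,.17)); print(a/0.1,b/1.5,toP(st["tcp_pos"]))
```

```text
2.8 [0.68484037 0.01142575 0.40108457] [-179.99130403   34.45206175  -11.64524862] [   9.96842058   42.23186218   56.22651305  -17.21617556 -135.20963403
   59.50447376] 0.0006488482754673495
[ 0.92478026 -0.01438611  1.69005872] [ 0.00026172 -0.00637551  0.00052408] [0.16408889 0.00144577 0.33811434]
```

Call:
apply_moves(slide=[[0.46, 0, 0.1], [0.46, 0, 0.2], [0, 0, 0.45], [0, 0, 0.45], [0, 0, 0.45], [0, 0, 0]], turn=[[0, -0.0065, 0], [0, 0, 0], [0, 0, 0], [0, 0, 0], [0, 0, 0], [0, 0, 0]], jaw=[1, 1, 1, 1, 1, 1])

```text
time_s: 3.4
tcp_pos: [0.6614, 0.0162, 0.2076]
eef_rot: [179.7, 35.7, -11.9]
contact_force: [0.1, 0.6, -0.3]
gripper_width: 0.0005
```

Run:
```python
from plant import r
from h import *
st=r.get_state(); print(st["time_s"],st["tcp_pos"],st["eef_rot"],st["joints"]); print(toP(st["tcp_pos"]))
c=r.capture("wrist"); cv2.imwrite("pics/w1.png",c["pixels"])
for q in [(.035,40),(.035,0),(.035,-40)]: print(proj(c,P(q[0],q[1]/1000,.014)))
for y in (30,-30): print(proj(c,P(.13,y/1000,0)),proj(c,P(.13,y/1000,.012)))
print(proj(c,[P(0,.09,0),P(0,-.09,0)]))
```

```text
3.4 [0.66137262 0.01624518 0.20761143] [179.72752383  35.70268971 -11.85222817] [  10.68056367   42.3849025    30.45816779  -13.59912392 -111.18323564
   66.40482102]
[0.07274208 0.00148543 0.16588897]
[[379.64942414 163.84641264]]
[[320.79072371 164.06017923]]
[[261.8932164  164.27408676]]
[[360.25063147 284.85514209]] [[361.60877125 291.27909114]]
[[282.7158369 285.1892338]] [[281.29781327 291.6280361 ]]
[[451.45160278 109.80070073]
 [189.54525365 110.67300467]]
```

View pics/w1.png

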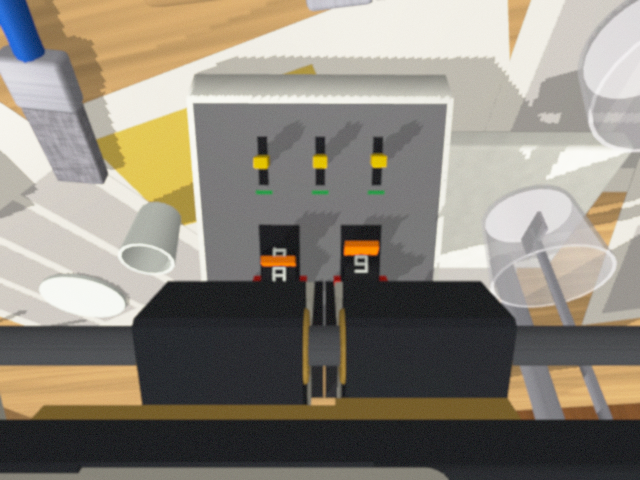

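```bash
cat >> h.py <<'E'
def onP(c,u,v,h):  # intersect with plane at panel height h -> panel coords (mm)
    o,d=ray(c,u,v); k=(h-(o-E0)@nn)/(d@nn); return (toP(o+k*d)*1000).round(1)
E
python3 - <<'E'
from plant import r
from h import *
a=cv2.imread("pics/w1.png"); 
cv2.imwrite("pics/w1z.png",cv2.resize(a[85:285,180:460],None,fx=2.8,fy=2.8,interpolation=cv2.INTER_CUBIC))
st=r.get_state()
c=r.capture("wrist")
# depth plane
h=cv2.cvtColor(c["pixels"],cv2.COLOR_BGR2HSV); pts=[]
for v in range(105,270,2):
  for u in range(205,435,2):
    if h[v,u,1]<40 and 60<h[v,u,2]<140 and c["depth"][v,u]>0:
        o,dd=ray(c,u,v); pts.append(o+dd*c["depth"][v,u])
pts=np.array(pts); ok=np.ones(len(pts),bool)
for _ in range(8):
    m=pts[ok].mean(0); n=np.linalg.svd(pts[ok]-m)[2][2]; n*=np.sign(n[2]); dd=(pts-m)@n; ok=abs(dd)<.003
print(len(pts),ok.sum(),n,np.degrees(np.arccos(n[2])),np.degrees(np.arctan2(-n[1],-n[0])),"h of panel now",toP(m))
for nm,u,v in [("TL",191,99),("TR",450,99),("slotTop",321,137),("slotbot",320,185),("green",320,192),("green",264,192),("green",376,192),("redL",385,279),("redR",257,279)]: print(nm,onP(c,u,v,0))
for u,v in [(261,161.5),(320,161.5),(378.5,161)]: print("tab",onP(c,u,v,.014))
print(h[170,230],h[97,300])
E
```

```text
7968 7948 [ 0.56079588 -0.11961171  0.81926859] 34.98835664086334 167.9598427882331 h of panel now [ 0.04982846 -0.00194232  0.00423045]
TL [ -9.7 -90.5   0. ]
TR [-9.3 89.5  0. ]
slotTop [16.3 -0.3 -0. ]
slotbot [50.8 -1.2  0. ]
green [56.  -1.2  0. ]
green [ 55.9 -42.5   0. ]
green [56.1 40.1  0. ]
redL [125.1  49.3   0. ]
redR [124.7 -50.8   0. ]
tab [ 31.9 -41.8  14. ]
tab [32. -1. 14.]
tab [31.8 39.4 14. ]
[  0   0 120] [ 28  16 195]
```

View pics/w1z.png

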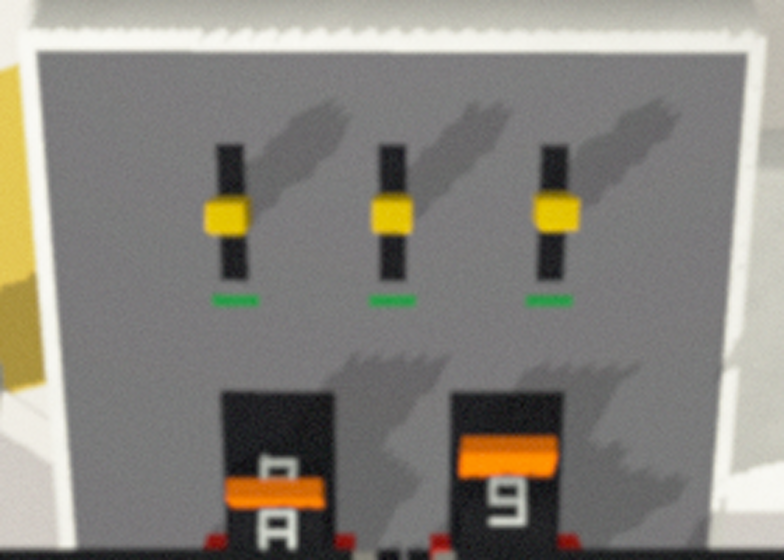

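Run:
```python
s=open('h.py').read()
s=s.replace("YAW=np.radians(168.3); O=np.array([0.5255,0.0459,0.])","YAW=np.radians(168.0); O=np.array([0.5255,0.0459,0.])+np.array([.0072,-.0016,0])")
open('h.py','w').write(s)
from plant import r
from h import *
c=r.capture("wrist")
h=cv2.cvtColor(c["pixels"],cv2.COLOR_BGR2HSV); pts=[]
for v in range(105,270,2):
  for u in range(205,435,2):
    if h[v,u,1]<40 and 60<h[v,u,2]<140 and c["depth"][v,u]>0:
        o,dd=ray(c,u,v); pts.append(toP(o+dd*c["depth"][v,u]))
print(np.median(pts,0))
for nm,u,v in [("TL",191,99),("TR",450,99),("slotTop",321,137),("slotbot",320,185),("green",320,192),("green",264,192),("green",376,192)]: print(nm,onP(c,u,v,0))
for nm,u,v in [("redL",385,279),("redR",257,279),("redL in",336.5,279),("redRin",302.5,279)]: print(nm,onP(c,u,v,.011))
for u,v in [(261,161.5),(320,161.5),(378.5,161)]: print("tab",onP(c,u,v,.014))
print(toP(r.get_state()["tcp_pos"]))
```

```text
[ 5.48747682e-02 -2.89005728e-03 -2.29317155e-06]
TL [ -4.9 -91.7  -0. ]
TR [-5.4 88.3 -0. ]
slotTop [20.6 -1.5 -0. ]
slotbot [55.  -2.2 -0. ]
green [60.2 -2.2 -0. ]
green [ 60.3 -43.4  -0. ]
green [60.1 39.1 -0. ]
redL [124.4  46.9  11. ]
redR [124.5 -49.5  11. ]
redL in [124.5  10.3  11. ]
redRin [124.5 -15.3  11. ]
tab [ 36.5 -42.8  14. ]
tab [36.4 -2.1 14. ]
tab [36.  38.3 14. ]
[ 0.07705388 -0.00021012  0.17259555]
```

Call:
apply_moves(slide=[[-0.25, 0, 0], [-0.25, 0, 0], [0, 0, 0]], turn=[[0, 0, 0], [0, 0.007, 0], [0, 0, 0]], jaw=[1, 1, 1])

```text
time_s: 3.85
tcp_pos: [0.6295, 0.0243, 0.2484]
eef_rot: [-179.8, 33.6, -11.6]
contact_force: [-0.9, 0.0, 0.3]
gripper_width: 0.0002
```

Run:
```python
from plant import r
from h import *
st=r.get_state(); print(toP(st["tcp_pos"]),st["eef_rot"])
c=r.capture("wrist"); a=c["pixels"]; cv2.imwrite("pics/w2.png",a)
cv2.imwrite("pics/w2z.png",cv2.resize(a[40:285,180:460],None,fx=2.4,fy=2.4,interpolation=cv2.INTER_CUBIC))
```

```text
[ 0.12912194 -0.00056208  0.17625506] [-179.78607896   33.62225796  -11.55372211]
```

View pics/w2z.png

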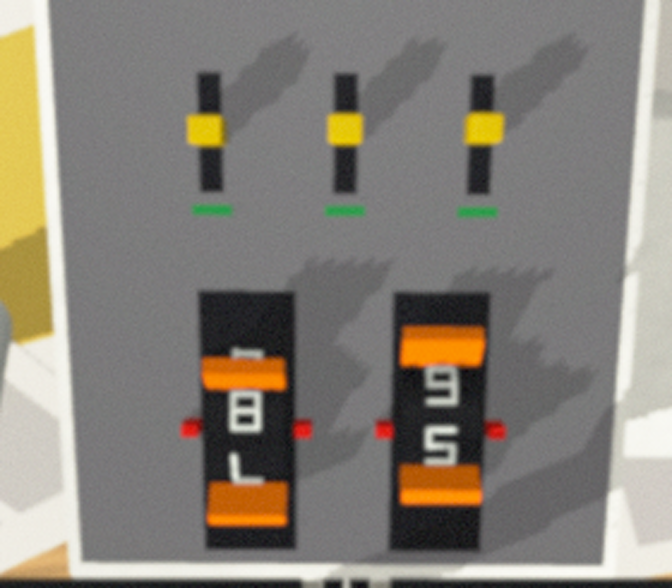

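Run:
```python
from h import *
a=cv2.imread("pics/w2.png")[155:285,250:400]
cv2.imwrite("pics/w2r.png",cv2.resize(cv2.rotate(a,cv2.ROTATE_180),None,fx=4.6,fy=4.6,interpolation=cv2.INTER_CUBIC))
```

```text
(no output)
```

View pics/w2r.png

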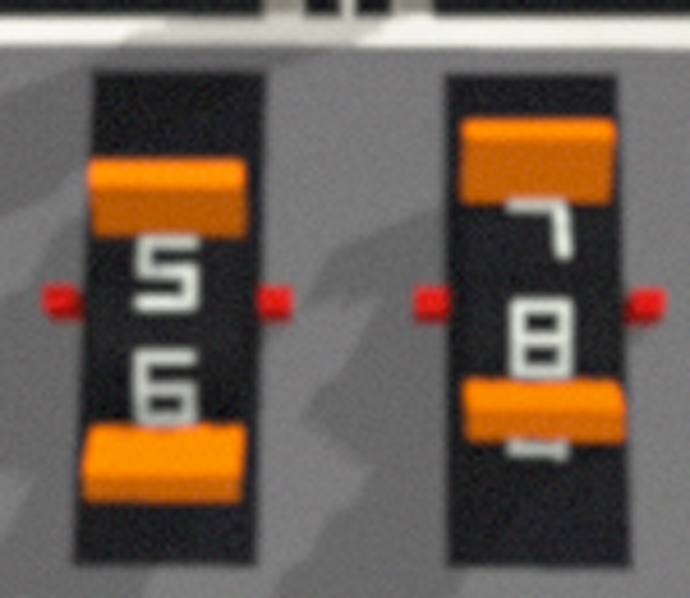

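Run:
```python
from plant import r
from h import *
st=r.get_state(); c=r.capture("wrist")
h=cv2.cvtColor(c["pixels"],cv2.COLOR_BGR2HSV); pts=[]
for v in range(45,270,2):
  for u in range(205,435,2):
    if h[v,u,1]<40 and 60<h[v,u,2]<140 and c["depth"][v,u]>0:
        o,dd=ray(c,u,v); pts.append(toP(o+dd*c["depth"][v,u]))
pts=np.array(pts); ok=abs(pts[:,2])<.004; print(np.median(pts[ok],0), np.polyfit(pts[ok,0],pts[ok,2],1),np.polyfit(pts[ok,1],pts[ok,2],1))
f=lambda x,y:(180+(x+.5)/2.4-.5,40+(y+.5)/2.4-.5)
for nm,x,y,hh in [("upR",75,572,0),("upL",610,572,0),("green",212,210,0),("green",345,211,0),("green",477,212,0),("slT",346,74,0),("slB",344,191,0),("wslotT",247,292,0),("wslotB",250,548,0),("wslotT",441,293,0),("wslotB",435,549,0)]: print(nm,onP(c,*f(x,y),hh))
m=cv2.inRange(h,(0,150,80),(4,255,255))
n,l,s2,ce=cv2.connectedComponentsWithStats(m)
for i in range(1,n):
    if s2[i][4]>10: print(s2[i],ce[i],onP(c,*ce[i],.009))
```

```text
[ 7.08482104e-02 -3.99038687e-03  9.58673653e-06] [-6.90643415e-04  6.43853283e-05] [-6.38022037e-04  9.69379205e-06]
upR [177.1 -89.1  -0. ]
upL [176.3  86.7  -0. ]
green [ 61.4 -40.9  -0. ]
green [61.5 -0.9 -0. ]
green [61.6 38.7 -0. ]
slT [22.8 -0.8 -0. ]
slB [55.7 -1.3 -0. ]
wslotT [ 85.7 -30.9  -0. ]
wslotB [168.5 -31.5  -0. ]
wslotT [85.7 28.6 -0. ]
wslotB [168.6  29.    0. ]
[255 216   9   7  50] [259.   219.12] [127.3 -48.3   9. ]
[301 216   9   8  59] [305.06779661 219.69491525] [127.5 -14.2   9. ]
[336 216   9   9  52] [339.78846154 219.92307692] [127.6  11.4   9. ]
[382 217   9   7  55] [385.96363636 220.        ] [127.5  45.6   9. ]
```

```bash
cat >> h.py <<'E'
E0=E0-.003*up-.0013*yy
def go(st,s,y,htip):
    a,b=rows(st,P(s/1000,y/1000,(htip+14)/1000)); return (a/.1).round(4),(b/1.5).round(4)
def show(st):
    q=toP(st["tcp_pos"])*1000; q[2]-=14; return q.round(2)
E
python3 - <<'E'
from plant import r
from h import *
st=r.get_state(); print(st["time_s"],show(st),st["contact_force"],r.tips_ahead); print(go(st,84,30,60)); print(go(st,84,30,6))
E
```

```text
3.95 [130.29   0.95 159.96] [ 0.66235729 -0.29715225  0.05919956] 0.014
(array([0.4414, 0.2918, 1.0089]), array([ 0.0007, -0.0133,  0.0036]))
(array([0.4306, 0.2912, 1.5488]), array([ 0.0007, -0.0133,  0.0036]))
```

Call:
apply_moves(slide=[[0.45, 0.1, 0], [0, 0.19, 0.4], [0, 0, 0.4], [0, 0, 0.2], [0, 0, 0]], turn=[[0, -0.0133, 0.0036], [0, 0, 0], [0, 0, 0], [0, 0, 0], [0, 0, 0]], jaw=[1, 1, 1, 1, 1])

```text
time_s: 4.45
tcp_pos: [0.6006, -0.0002, 0.1331]
eef_rot: [179.7, 35.6, -12.2]
contact_force: [0.2, -0.8, -0.6]
gripper_width: 0.0006
```

Run:
```python
from plant import r
from h import *
st=r.get_state(); print(st["time_s"],show(st),st["contact_force"]); print(go(st,84,30,6))
c=r.capture("wrist");cv2.imwrite("pics/w3.png",c["pixels"])
c=r.capture("side");cv2.imwrite("pics/s3.png",cv2.resize(c["pixels"][130:330,230:430],None,fx=3,fy=3,interpolation=cv2.INTER_CUBIC))
```

```text
4.45 [84.92 30.74 54.54] [ 0.16349648 -0.750295   -0.59456756]
(array([ 0.0145, -0.0091,  0.4852]), array([ 0.0023,  0.0072, -0.0017]))
```

View pics/w3.png

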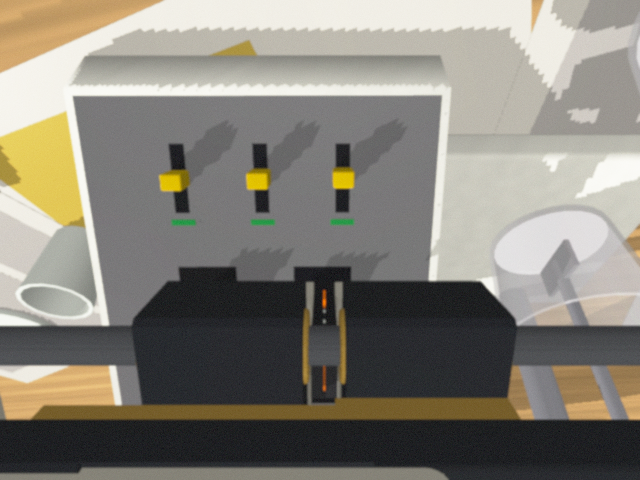

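View pics/s3.png

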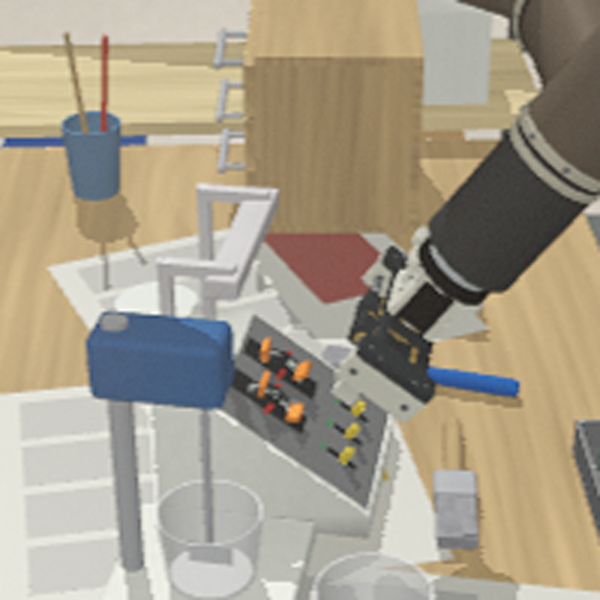

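Run:
```python
from plant import r
from h import *
c=r.capture("side");cv2.imwrite("pics/s4.png",cv2.resize(c["pixels"][200:290,305:395],None,fx=6.6,fy=6.6,interpolation=cv2.INTER_CUBIC))
st=r.get_state()
p,R=tool(st)
f=lambda q:(((proj(c,[p+R@np.array(q)])[0]-[305,200])*6.6)).round(0)
for q in [(0,0,.014),(-.0095,0,.014),(.0095,0,.014),(-.0095,0,-.05),(.0095,0,-.05)]: print(q,f(q))
w=r.capture("wrist")
for q in [(0,-.021,.014),(0,.021,.014),(0.0095,0,.014),(-.0095,0,.014),(0.039,.0,-.052)]: print(q,proj(w,[p+R@np.array(q)]))
d=w["depth"]; 
for v in (290,300,340,380): print(v,[(u,d[v,u].round(3)) for u in range(130,530,30)],[(u,d[v,u].round(3)) for u in range(300,350,4)])
```

```text
(0, 0, 0.014) [260. 396.]
(-0.0095, 0, 0.014) [242. 383.]
(0.0095, 0, 0.014) [277. 408.]
(-0.0095, 0, -0.05) [330. 286.]
(0.0095, 0, -0.05) [366. 312.]
(0, -0.021, 0.014) [[271.12562682 305.36688512]]
(0, 0.021, 0.014) [[376.87173938 305.25387722]]
(0.0095, 0, 0.014) [[323.97430967 283.06316835]]
(-0.0095, 0, 0.014) [[324.02117047 326.88807541]]
(0.039, 0.0, -0.052) [[323.97994306 273.95380122]]
290 [(130, np.float32(0.232)), (160, np.float32(0.088)), (190, np.float32(0.088)), (220, np.float32(0.089)), (250, np.float32(0.089)), (280, np.float32(0.089)), (310, np.float32(0.157)), (340, np.float32(0.156)), (370, np.float32(0.089)), (400, np.float32(0.088)), (430, np.float32(0.088)), (460, np.float32(0.089)), (490, np.float32(0.363)), (520, np.float32(0.261))] [(300, np.float32(0.088)), (304, np.float32(0.089)), (308, np.float32(0.157)), (312, np.float32(0.158)), (316, np.float32(0.16)), (320, np.float32(0.162)), (324, np.float32(0.222)), (328, np.float32(0.161)), (332, np.float32(0.161)), (336, np.float32(0.157)), (340, np.float32(0.156)), (344, np.float32(0.089)), (348, np.float32(0.0
[... 1420 characters left out ...]
80 [(130, np.float32(0.25)), (160, np.float32(0.079)), (190, np.float32(0.08)), (220, np.float32(0.078)), (250, np.float32(0.079)), (280, np.float32(0.079)), (310, np.float32(0.128)), (340, np.float32(0.085)), (370, np.float32(0.08)), (400, np.float32(0.079)), (430, np.float32(0.078)), (460, np.float32(0.08)), (490, np.float32(0.079)), (520, np.float32(0.587))] [(300, np.float32(0.079)), (304, np.float32(0.084)), (308, np.float32(0.085)), (312, np.float32(0.13)), (316, np.float32(0.128)), (320, np.float32(0.129)), (324, np.float32(0.226)), (328, np.float32(0.13)), (332, np.float32(0.129)), (336, np.float32(0.129)), (340, np.float32(0.085)), (344, np.float32(0.083)), (348, np.float32(0.078))]
```

View pics/s4.png

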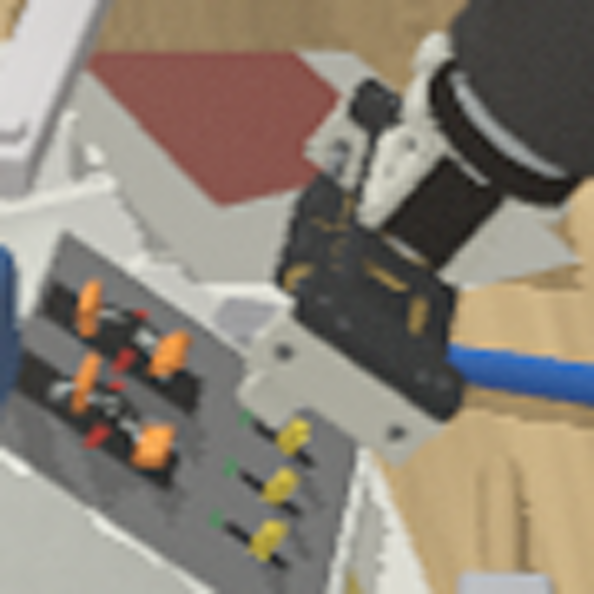

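Call:
apply_moves(slide=[[0.01, -0.01, 0.24], [0, 0, 0.24], [0, 0, 0]], turn=[[0.002, 0.007, -0.002], [0, 0, 0], [0, 0, 0]], jaw=[1, 1, 1])

```text
time_s: 4.95
tcp_pos: [0.5748, 0.0067, 0.0954]
eef_rot: [-179.9, 34.8, -11.9]
contact_force: [0.3, 0.4, 0.6]
gripper_width: 0.0003
```

Run:
```python
from plant import r
from h import *
st=r.get_state(); print(st["time_s"],show(st),st["contact_force"],st["eef_rot"])
print(go(st,84,30,6)); print(go(st,100,30,14));print(go(st,124,30,15))
```

```text
4.95 [85.22 29.33  8.32] [0.27301875 0.3690716  0.59693227] [-179.91728917   34.83899004  -11.8885879 ]
(array([0.0121, 0.0067, 0.0233]), array([-0.0002, -0.0019,  0.0011]))
(array([-0.1477,  0.0064, -0.0572]), array([-0.0002, -0.0019,  0.0011]))
(array([-0.3876,  0.006 , -0.0679]), array([-0.0002, -0.0019,  0.0011]))
```

Call:
apply_moves(slide=[[-0.04, 0.005, 0], [-0.04, 0, 0], [-0.04, 0, -0.03], [-0.04, 0, -0.03], [-0.05, 0, -0.01], [-0.05, 0, 0], [-0.05, 0, 0], [-0.05, 0, 0]], turn=[[0, 0, 0], [0, 0, 0], [0, 0, 0], [0, 0, 0], [0, 0, 0], [0, 0, 0], [0, 0, 0], [0, 0, 0]], jaw=[1, 1, 1, 1, 1, 1, 1, 1])

```text
time_s: 5.75
tcp_pos: [0.5577, 0.0097, 0.1268]
eef_rot: [-179.8, 33.8, -11.7]
contact_force: [18.3, -4.5, 16.7]
gripper_width: 0.0002
```

Run:
```python
from plant import r
from h import *
st=r.get_state(); print(st["time_s"],show(st),st["contact_force"],st["eef_rot"])
c=r.capture("side");cv2.imwrite("pics/s5.png",cv2.resize(c["pixels"][200:290,290:380],None,fx=6.6,fy=6.6,interpolation=cv2.INTER_CUBIC))
```

```text
5.75 [117.36  29.91  24.08] [18.31703667 -4.51940156 16.72885815] [-179.81457323   33.76170098  -11.74926421]
```

View pics/s5.png

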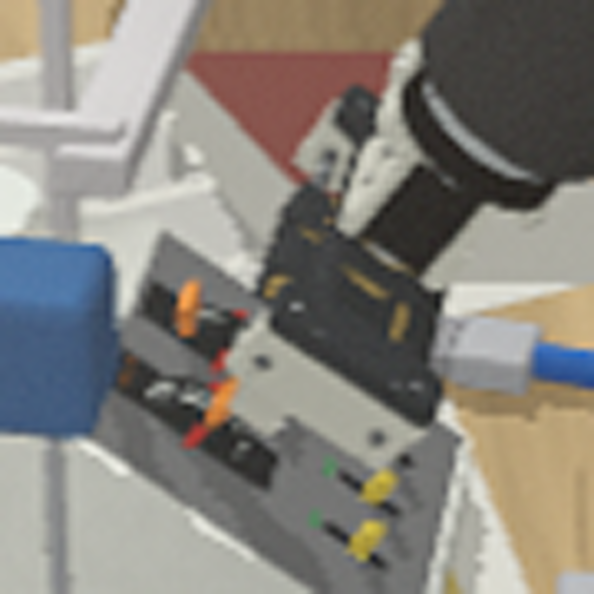

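Call:
apply_moves(slide=[[0, 0, -0.1], [0, 0, -0.25], [-0.08, 0, -0.25], [0, 0, 0], [0, 0, 0]], turn=[[0, 0, 0], [0, 0, 0], [0, 0, 0], [0, 0, 0], [0, 0, 0]], jaw=[1, 1, 1, 1, 1])

```text
time_s: 6.3
tcp_pos: [0.5783, 0.0053, 0.1775]
eef_rot: [-179.8, 34.6, -11.9]
contact_force: [-0.2, -1.0, -0.1]
gripper_width: 0.0002
```

```bash
cat >> h.py <<'E'
def look(r,name,box=(150,100,350,185),k=2.2):
    st=r.get_state(); print(st["time_s"],show(st),st["contact_force"].round(1),st["eef_rot"].round(2))
    c=r.capture("wrist"); x,y,w,h=box
    cv2.imwrite(f"pics/{name}.png",cv2.resize(c["pixels"][y:y+h,x:x+w],None,fx=k,fy=k,interpolation=cv2.INTER_CUBIC)); return st,c
E
python3 - <<'E'
from plant import r
from h import *
look(r,"w6")
E
```

```text
6.3 [129.24  29.98  77.71] [-0.2 -1.  -0.1] [-179.85   34.61  -11.85]
```

View pics/w6.png

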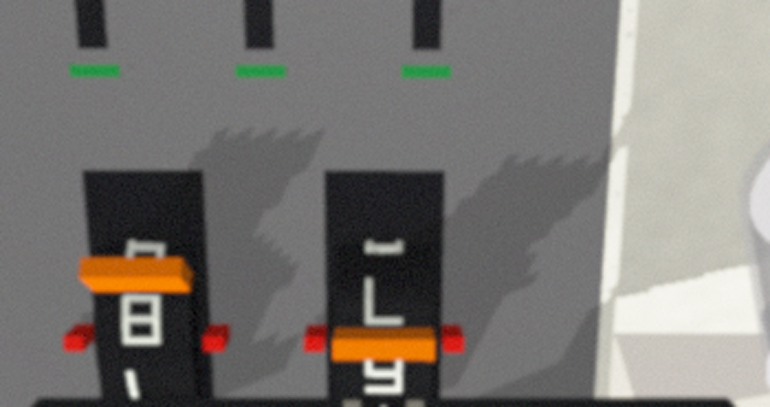

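Run:
```python
from plant import r
from h import *
st=r.get_state(); print(go(st,108,30,40),go(st,108,30,15))
```

```text
(array([0.2108, 0.0005, 0.3682]), array([-0.0006, -0.0035,  0.0012])) (array([0.2096, 0.0007, 0.6182]), array([-0.0006, -0.0035,  0.0012]))
```

Call:
apply_moves(slide=[[0.21, 0, 0.2], [0, 0, 0.2], [0, 0, 0.21], [0, 0, 0], [0, 0, 0]], turn=[[0, -0.0035, 0.001], [0, 0, 0], [0, 0, 0], [0, 0, 0], [0, 0, 0]], jaw=[1, 1, 1, 1, 1])

```text
time_s: 6.85
tcp_pos: [0.5604, 0.0089, 0.1145]
eef_rot: [180.0, 35.1, -12.0]
contact_force: [0.1, 0.6, 2.0]
gripper_width: 0.0003
```

Run:
```python
from plant import r
from h import *
st=r.get_state(); print(show(st),st["contact_force"],go(st,115,30,15),st["eef_rot"])
```

```text
[108.03  30.18  15.62] [0.12988507 0.57288224 1.98459875] (array([-0.0697, -0.0018,  0.0063]), array([0.0004, 0.0008, 0.0001])) [179.97110205  35.06864912 -11.98679274]
```

Call:
apply_moves(slide=[[-0.04, 0, 0], [-0.04, 0, 0], [-0.04, 0, 0], [-0.04, 0, 0], [0, 0, 0]], turn=[[0, 0, 0], [0, 0, 0], [0, 0, 0], [0, 0, 0], [0, 0, 0]], jaw=[1, 1, 1, 1, 1])

```text
time_s: 7.35
tcp_pos: [0.5477, 0.0118, 0.1245]
eef_rot: [-179.9, 34.9, -12.0]
contact_force: [1.7, 0.2, 0.5]
gripper_width: 0.0007
```

Run:
```python
from plant import r
from h import *
st=r.get_state(); print(show(st),st["contact_force"],st["eef_rot"])
c=r.capture("side");cv2.imwrite("pics/s7.png",cv2.resize(c["pixels"][200:290,290:380],None,fx=6.6,fy=6.6,interpolation=cv2.INTER_CUBIC))
```

```text
[124.44  29.95  16.36] [1.71587679 0.15269223 0.49798973] [-179.93865854   34.93784089  -11.95331775]
```

View pics/s7.png

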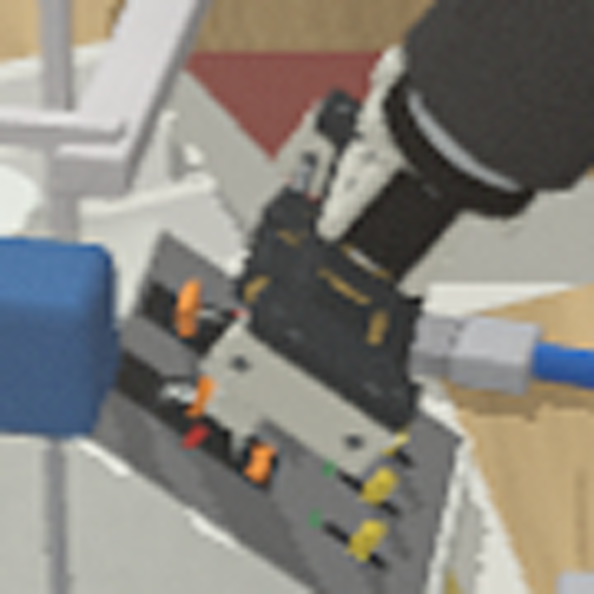

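Call:
apply_moves(slide=[[-0.02, 0, 0], [-0.02, 0, 0], [0, 0, 0], [0.04, 0, 0], [0, 0, -0.3], [0, 0, -0.35], [0, 0, 0]], turn=[[0, 0, 0], [0, 0, 0], [0, 0, 0], [0, 0, 0], [0, 0, 0], [0, 0, 0], [0, 0, 0]], jaw=[1, 1, 1, 1, 1, 1, 1])

```text
time_s: 8.1
tcp_pos: [0.5872, 0.0031, 0.1798]
eef_rot: [-179.9, 34.7, -12.0]
contact_force: [-0.3, -0.5, -0.6]
gripper_width: 0.0006
```

Run:
```python
from plant import r
from h import *
look(r,"w8")
```

```text
8.1 [123.02  30.27  84.8 ] [-0.3 -0.5 -0.6] [-179.94   34.7   -11.95]
```

View pics/w8.png

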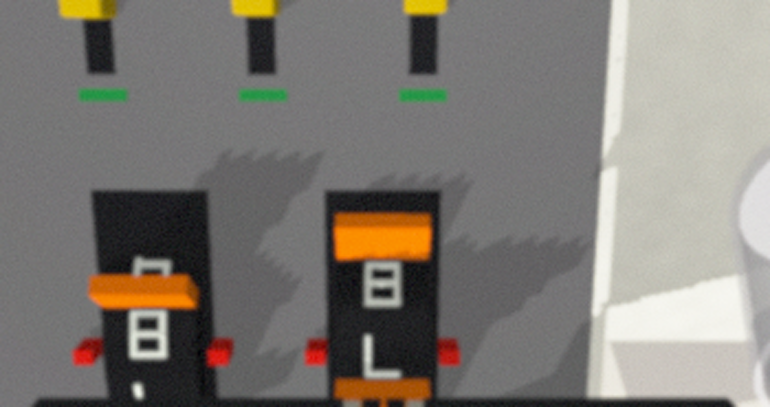

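Call:
apply_moves(slide=[[-0.25, -0.15, -0.1], [0, -0.1, 0], [0, 0, 0], [0, 0, 0]], turn=[[0, 0, 0], [0, 0, 0], [0, 0, 0], [0, 0, 0]], jaw=[1, 1, 1, 1])

```text
time_s: 8.55
tcp_pos: [0.5744, 0.0315, 0.1985]
eef_rot: [180.0, 35.1, -12.0]
contact_force: [0.9, -0.3, 0.4]
gripper_width: 0.0005
```

```bash
cat >> h.py <<'E'
def wheels(c):
    h=cv2.cvtColor(c["pixels"],cv2.COLOR_BGR2HSV)
    red=cv2.inRange(h,(0,150,60),(4,255,255))|cv2.inRange(h,(174,150,60),(180,255,255))
    n,l,s2,ce=cv2.connectedComponentsWithStats(red)
    for i in range(1,n):
        if s2[i][4]>25: print("red",s2[i].tolist(),onP(c,*ce[i],.011))
    w=((h[:,:,1]<60)&(h[:,:,2]>125)).astype(np.uint8)
    for y in (30,-30):
        roi=np.zeros_like(w); q=proj(c,[P(s,yv,.006) for s,yv in [(.095,y/1000-.0115),(.095,y/1000+.0115),(.165,y/1000+.0115),(.165,y/1000-.0115)]]).astype(np.int32)
        cv2.fillConvexPoly(roi,q,1); roi[281:]=0
        n,l,s2,ce=cv2.connectedComponentsWithStats(roi*w)
        for i in range(1,n):
            if s2[i][4]>25:
                x,yy_,ww,hh,A=s2[i]; print("digit wheel",y,s2[i].tolist(),"top",onP(c,x+ww/2,yy_-.5,.0115)[0],"bot",onP(c,x+ww/2,yy_+hh-.5,.0115)[0])
        o=(cv2.inRange(h,(5,180,90),(20,255,255))>0).astype(np.uint8)
        n,l,s2,ce=cv2.connectedComponentsWithStats(o)
    for i in range(1,n):
        if s2[i][4]>60: x,yy_,ww,hh,A=s2[i]; print("tooth",s2[i].tolist(),onP(c,x+ww/2,yy_-.5,.02),onP(c,x+ww/2,yy_+hh-.5,.02))
E
python3 - <<'E'
from plant import r
from h import *
st,c=look(r,"w9",box=(180,130,300,155),k=2.6); wheels(c)
E
```

```text
8.55 [148.86   5.15  89.54] [ 0.9 -0.3  0.4] [179.99  35.11 -11.97]
red [226, 209, 13, 10, 105] [129.9 -46.3  11. ]
red [287, 209, 11, 11, 107] [130.1 -12.7  11. ]
red [333, 209, 10, 10, 96] [130.1  12.8  11. ]
red [392, 209, 12, 10, 104] [130.   46.5  11. ]
digit wheel 30 [360, 171, 17, 21, 266] top 106.0 bot 117.5
digit wheel 30 [360, 204, 17, 21, 133] top 124.3 bot 136.3
digit wheel 30 [358, 245, 17, 4, 53] top 148.2 bot 150.6
digit wheel -30 [254, 170, 17, 5, 69] top 105.4 bot 108.1
digit wheel -30 [252, 193, 18, 23, 317] top 118.0 bot 131.1
digit wheel -30 [253, 227, 19, 16, 109] top 137.5 bot 146.9
tooth [346, 148, 47, 24, 1040] [93.  28.8 20. ] [105.3  29.1  20. ]
tooth [236, 174, 48, 19, 808] [106.3 -28.4  20. ] [116.5 -28.8  20. ]
tooth [346, 225, 46, 21, 890] [134.1  29.7  20. ] [146.1  30.   20. ]
tooth [242, 242, 44, 25, 1012] [143.7 -27.7  20. ] [158.3 -28.3  20. ]
```

View pics/w9.png

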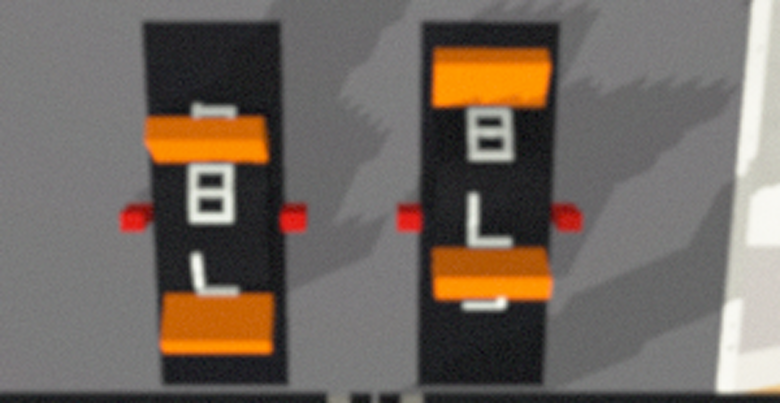

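```bash
cat >> h.py <<'E'
def tgt(st,s,y,h,corner,tilt=0.):  # corner=+1 downslope,-1 upslope: put that bottom corner at rel s (from axle),h ; mm
    R=Rt@Rn.from_euler('y',-tilt,degrees=True).as_matrix()
    p=P((130+s)/1000,y/1000,h/1000)-R@np.array([corner*.0095,0,.014])
    a,b=rows(st,p,R); return (a/.1).round(3),(b/1.5).round(4)
def cor(st,corner):
    p,R=tool(st); q=toP(p+R@np.array([corner*.0095,0,.014]))*1000; q[0]-=130; return q.round(2)
E
python3 - <<'E'
from plant import r
from h import *
st=r.get_state(); print(tgt(st,35,-30,40,1,5))
p,R=tool(st)
E
```

```text
(array([-0.244, -0.354,  0.488]), array([ 0.0002, -0.0568, -0.    ]))
```

Call:
apply_moves(slide=[[0, -0.2, 0], [0, -0.154, 0], [-0.12, 0, 0.1], [-0.12, 0, 0.1], [0, 0, 0.28], [0, 0, 0]], turn=[[0, -0.057, 0], [0, 0, 0], [0, 0, 0], [0, 0, 0], [0, 0, 0], [0, 0, 0]], jaw=[1, 1, 1, 1, 1, 1])

```text
time_s: 9.2
tcp_pos: [0.5316, 0.0768, 0.176]
eef_rot: [180.0, 40.1, -12.0]
contact_force: [-0.4, 0.6, -1.1]
gripper_width: 0.0005
```

Run:
```python
from plant import r
from h import *
st=r.get_state(); print(st["time_s"],show(st),cor(st,1),st["contact_force"],st["eef_rot"]); print(tgt(st,35,-30,4,1,5))
c=r.capture("side");cv2.imwrite("pics/s10.png",cv2.resize(c["pixels"][170:290,270:390],None,fx=5,fy=5,interpolation=cv2.INTER_CUBIC))
```

```text
9.2 [177.95 -30.3   41.74] [ 39.73 -30.29  40.95] [-0.37606893  0.62620371 -1.09423854] [179.96450458  40.07830343 -12.01522145]
(array([0.08 , 0.003, 0.364]), array([ 0.0003,  0.0009, -0.0001]))
```

View pics/s10.png

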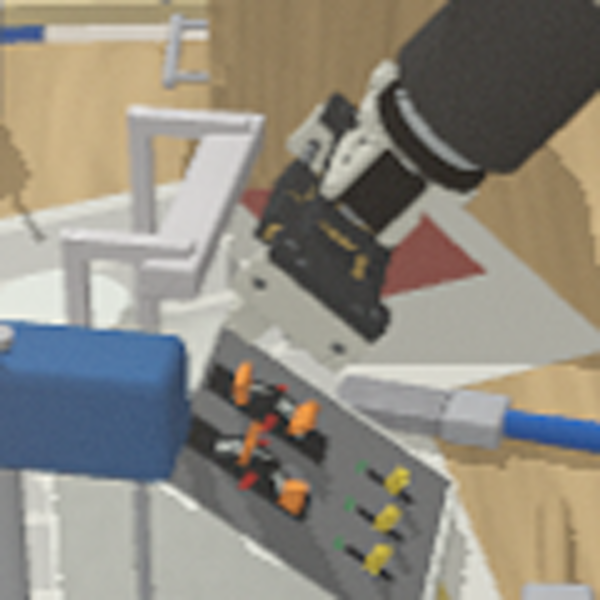

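Call:
apply_moves(slide=[[0.06, 0, 0.18], [0.02, 0, 0.18], [0, 0, 0], [0, 0, 0]], turn=[[0, 0, 0], [0, 0, 0], [0, 0, 0], [0, 0, 0]], jaw=[1, 1, 1, 1])

```text
time_s: 9.65
tcp_pos: [0.5184, 0.0796, 0.1457]
eef_rot: [180.0, 39.9, -12.0]
contact_force: [0.3, 0.5, 0.9]
gripper_width: 0.0008
```

Run:
```python
from plant import r
from h import *
st=r.get_state(); print(st["time_s"],cor(st,1),st["contact_force"],st["eef_rot"])
for q in [(26,5),(20,8),(14,12),(8,14.5),(-8,15),(-16,15)]: print(q,tgt(st,q[0],-30,q[1],1,5)[0])
```

```text
9.65 [ 33.34 -30.23   8.41] [0.32460564 0.54080545 0.9386074 ] [179.99415943  39.85521281 -11.98680969]
(26, 5) [0.076 0.002 0.028]
(20, 8) [ 0.134  0.002 -0.007]
(14, 12) [ 0.19   0.002 -0.052]
(8, 14.5) [ 0.248  0.002 -0.082]
(-8, 15) [ 0.407  0.002 -0.101]
(-16, 15) [ 0.486  0.002 -0.108]
```

Call:
apply_moves(slide=[[0, 0, 0.045], [0.04, 0, -0.002], [0.04, 0, -0.005], [0.05, 0, -0.03], [0.06, 0, -0.045], [0.06, 0, -0.03], [0.05, 0, -0.01], [0, 0, 0]], turn=[[0, 0, 0], [0, 0, 0], [0, 0, 0], [0, 0, 0], [0, 0, 0], [0, 0, 0], [0, 0, 0], [0, 0, 0]], jaw=[1, 1, 1, 1, 1, 1, 1, 1])

```text
time_s: 10.45
tcp_pos: [0.546, 0.0738, 0.1317]
eef_rot: [-180.0, 39.8, -12.0]
contact_force: [1.6, -0.2, 4.6]
gripper_width: 0.0002
```

Run:
```python
from plant import r
from h import *
st=r.get_state(); print(st["time_s"],cor(st,1),st["contact_force"],st["eef_rot"])
for q in [(-8,15),(-17,15)]: print(q,tgt(st,q[0],-30,q[1],1,5)[0])
c=r.capture("side");cv2.imwrite("pics/s11.png",cv2.resize(c["pixels"][170:290,270:390],None,fx=5,fy=5,interpolation=cv2.INTER_CUBIC))
```

```text
10.45 [  2.22 -30.32  13.18] [ 1.64501362 -0.1751388   4.55920891] [-179.97697151   39.84817133  -11.98696301]
(-8, 15) [ 0.101  0.003 -0.027]
(-17, 15) [ 0.19   0.003 -0.035]
```

View pics/s11.png

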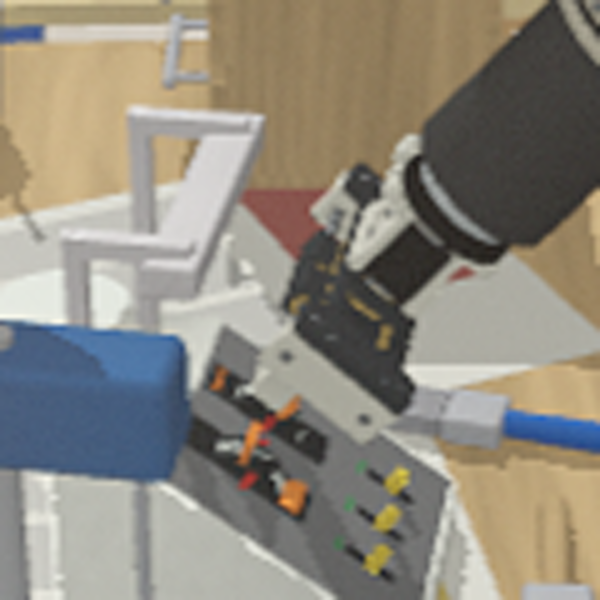

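Call:
apply_moves(slide=[[0.03, 0, -0.025], [0.04, 0, -0.005], [0.04, 0, 0], [0.04, 0, 0], [0.03, 0, 0], [0, 0, 0]], turn=[[0, 0, 0], [0, 0, 0], [0, 0, 0], [0, 0, 0], [0, 0, 0], [0, 0, 0]], jaw=[1, 1, 1, 1, 1, 1])

```text
time_s: 11.1
tcp_pos: [0.5606, 0.0707, 0.1221]
eef_rot: [-180.0, 39.9, -12.0]
contact_force: [-0.7, -0.2, 0.6]
gripper_width: 0.0003
```

Run:
```python
from plant import r
from h import *
st=r.get_state(); print(st["time_s"],show(st),cor(st,1),st["contact_force"],st["eef_rot"])
```

```text
11.1 [122.77 -30.29  14.55] [-15.49 -30.29  13.79] [-0.67256735 -0.1756548   0.55009046] [-179.99534036   39.9220533   -12.00183473]
```

Call:
apply_moves(slide=[[-0.03, 0, -0.2], [0, 0.1, -0.4], [-0.2, 0.15, -0.15], [0, 0, 0], [0, 0, 0]], turn=[[0, 0, 0], [0, 0, 0], [0, 0, 0], [0, 0.055, 0], [0, 0, 0]], jaw=[1, 1, 1, 1, 1])

```text
time_s: 11.6
tcp_pos: [0.5861, 0.0397, 0.1976]
eef_rot: [-179.8, 34.7, -11.9]
contact_force: [-0.8, 0.6, 0.3]
gripper_width: 0.0003
```

Run:
```python
from plant import r
from h import *
st,c=look(r,"w12",box=(180,130,300,155),k=2.6); wheels(c); print(tgt(st,35,-30,40,1,5))
```

```text
11.6 [140.39  -5.3   94.42] [-0.8  0.6  0.3] [-179.84   34.72  -11.91]
red [248, 222, 11, 10, 95] [129.8 -46.4  11. ]
red [306, 222, 11, 11, 101] [130.  -12.9  11. ]
red [350, 222, 11, 11, 101] [129.9  12.6  11. ]
red [407, 222, 13, 10, 103] [129.8  46.2  11. ]
digit wheel 30 [377, 186, 17, 20, 243] top 105.9 bot 117.3
digit wheel 30 [377, 218, 17, 21, 133] top 124.3 bot 136.8
digit wheel 30 [375, 258, 16, 4, 46] top 148.5 bot 151.0
digit wheel -30 [273, 205, 17, 22, 261] top 116.8 bot 129.7
digit wheel -30 [273, 237, 18, 17, 208] top 135.7 bot 146.1
tooth [363, 164, 46, 23, 957] [92.7 27.7 20. ] [105.   28.2  20. ]
tooth [258, 187, 46, 18, 777] [105.1 -28.7  20. ] [115. -29.  20.]
tooth [363, 238, 46, 21, 840] [133.8  29.3  20. ] [146.2  29.8  20. ]
tooth [262, 253, 42, 24, 947] [142.7 -28.6  20. ] [157.1 -29.   20. ]
(array([-0.331, -0.246,  0.535]), array([-0.0013, -0.0615,  0.0009]))
```

View pics/w12.png

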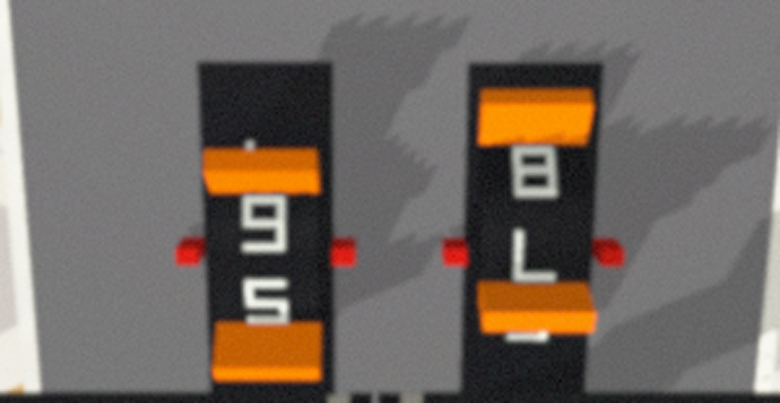

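Call:
apply_moves(slide=[[0, -0.246, 0], [-0.14, 0, 0.1], [-0.14, 0, 0.14], [0, 0, 0.3], [0, 0, 0.18], [0, 0, 0.18], [0, 0, 0.04], [0, 0, 0]], turn=[[-0.001, -0.061, 0.001], [0, 0, 0], [0, 0, 0], [0, 0, 0], [0, 0, 0], [0, 0, 0], [0, 0, 0], [0, 0, 0]], jaw=[1, 1, 1, 1, 1, 1, 1, 1])

```text
time_s: 12.45
tcp_pos: [0.5107, 0.081, 0.1424]
eef_rot: [179.8, 40.4, -12.0]
contact_force: [3.9, -0.8, 8.9]
gripper_width: 0.0006
```

Run:
```python
from plant import r
from h import *
st=r.get_state(); print(st["time_s"],show(st),cor(st,1),st["contact_force"],st["eef_rot"]); print(tgt(st,33,-30,5,1,5))
```

```text
12.45 [176.14 -30.02   1.96] [ 38.   -29.98   1.13] [ 3.86014471 -0.80682925  8.92975235] [179.84377299  40.36790873 -12.02667587]
(array([ 0.045,  0.   , -0.043]), array([ 0.0016,  0.0043, -0.0002]))
```

Call:
apply_moves(slide=[[0, 0, -0.04], [0.06, 0, -0.005], [0.06, 0, -0.01], [0.06, 0, -0.03], [0.06, 0, -0.045], [0.06, 0, -0.03], [0.05, 0, -0.015], [0, 0, 0]], turn=[[0, 0.004, 0], [0, 0, 0], [0, 0, 0], [0, 0, 0], [0, 0, 0], [0, 0, 0], [0, 0, 0], [0, 0, 0]], jaw=[1, 1, 1, 1, 1, 1, 1, 1])

```text
time_s: 13.25
tcp_pos: [0.5474, 0.0729, 0.1312]
eef_rot: [179.8, 40.1, -12.1]
contact_force: [0.8, 0.3, -0.3]
gripper_width: 0.0004
```

Run:
```python
from plant import r
from h import *
st=r.get_state(); print(st["time_s"],cor(st,1),st["contact_force"],st["eef_rot"]); print(tgt(st,-7,-30,14,1,5))
```

```text
13.25 [  0.72 -29.74  13.57] [ 0.8399042   0.29069841 -0.29000406] [179.83987125  40.09969385 -12.14659301]
(array([ 0.076, -0.002, -0.011]), array([ 0.0008,  0.0012, -0.0013]))
```

Call:
apply_moves(slide=[[0.03, 0, -0.01], [0.03, 0, 0], [0.014, 0, 0], [0, 0, 0], [0, 0, 0]], turn=[[0, 0, 0], [0, 0, 0], [0, 0, 0], [0, 0, 0], [0, 0, 0]], jaw=[1, 1, 1, 1, 1])

```text
time_s: 13.75
tcp_pos: [0.5533, 0.0718, 0.1284]
eef_rot: [179.9, 40.0, -12.1]
contact_force: [-0.4, 0.4, 0.1]
gripper_width: 0.0002
```

Run:
```python
from plant import r
from h import *
st=r.get_state(); print(st["time_s"],cor(st,1),st["contact_force"],st["eef_rot"]); print(tgt(st,-7.5,-30,14,1,5))
```

```text
13.75 [ -5.83 -29.82  14.69] [-0.38683963  0.43275427  0.08322462] [179.87596972  40.02920007 -12.09121055]
(array([ 0.017, -0.002,  0.005]), array([ 0.0008,  0.0003, -0.0008]))
```

Nudge 1.5 mm more, retreat and look.

Call:
apply_moves(slide=[[0.015, 0, 0.003], [0, 0, 0], [-0.04, 0, 0], [0, 0, -0.4], [-0.12, 0.2, -0.4], [0, 0.05, 0], [0, 0, 0]], turn=[[0, 0, 0], [0, 0, 0], [0, 0, 0], [0, 0, 0], [0, 0, 0], [0, 0.055, 0], [0, 0, 0]], jaw=[1, 1, 1, 1, 1, 1, 1])

```text
time_s: 14.45
tcp_pos: [0.5881, 0.0385, 0.2016]
eef_rot: [-180.0, 34.9, -12.0]
contact_force: [-0.6, 0.9, 0.3]
gripper_width: 0.0004
```

Run:
```python
from plant import r
from h import *
st,c=look(r,"w13",box=(180,130,300,155),k=2.6); wheels(c); print(tgt(st,-4,-30,40,1,5)); print(go(st,140,0,90))
```

```text
14.45 [140.89  -4.52  98.99] [-0.6  0.9  0.3] [-179.98   34.91  -12.04]
red [247, 219, 12, 10, 97] [129.8 -46.5  11. ]
red [305, 219, 10, 10, 94] [130.1 -13.   11. ]
red [348, 219, 11, 10, 94] [130.1  12.7  11. ]
red [405, 219, 12, 10, 99] [129.9  46.3  11. ]
digit wheel 30 [375, 183, 17, 20, 238] top 105.8 bot 117.4
digit wheel 30 [375, 215, 16, 20, 127] top 124.5 bot 136.7
digit wheel 30 [372, 254, 17, 4, 56] top 148.5 bot 151.0
digit wheel -30 [273, 184, 16, 16, 150] top 106.3 bot 115.6
digit wheel -30 [272, 215, 18, 19, 169] top 124.4 bot 135.9
digit wheel -30 [273, 243, 18, 14, 193] top 141.5 bot 150.3
tooth [361, 161, 45, 23, 942] [92.4 27.9 20. ] [105.   28.3  20. ]
tooth [258, 200, 44, 14, 538] [113.9 -29.   20. ] [121.9 -29.2  20. ]
tooth [361, 234, 45, 21, 807] [133.6  29.4  20. ] [146.2  29.8  20. ]
tooth [262, 255, 42, 24, 890] [146.1 -28.2  20. ] [161.  -28.6  20. ]
(array([ 0.065, -0.254,  0.582]), array([-0.0005, -0.0592, -0.0003]))
(array([0.0088, 0.0453, 0.0899]), array([-0.0005, -0.001 , -0.0004]))
```

View pics/w13.png

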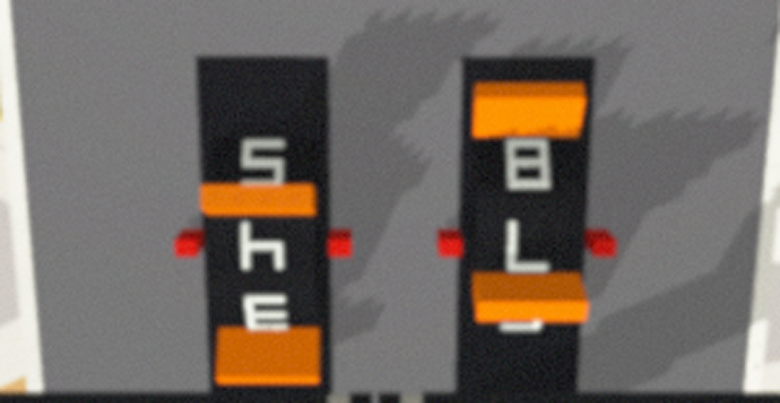

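Run:
```python
from plant import r
from h import *
st=r.get_state(); print(go(st,60,0,90)); print(go(st,19,40,30))
```

```text
(array([0.812 , 0.0486, 0.0703]), array([ 0.0001,  0.0025, -0.0004]))
(array([1.2245, 0.4483, 0.6688]), array([ 0.0001,  0.0025, -0.0004]))
```

Call:
apply_moves(slide=[[0.4, 0.05, 0], [0.41, 0, 0.07], [0, 0, 0], [0, 0, 0]], turn=[[0, 0.002, 0], [0, 0, 0], [0, 0, 0], [0, 0, 0]], jaw=[1, 1, 1, 1])

```text
time_s: 14.9
tcp_pos: [0.6458, 0.0214, 0.1431]
eef_rot: [179.7, 35.5, -12.2]
contact_force: [-0.5, 0.1, 0.3]
gripper_width: 0.0006
```

```bash
cat >> h.py <<'E'
def sw(c):
    h=cv2.cvtColor(c["pixels"],cv2.COLOR_BGR2HSV)
    for nm,m,z in [("tab",cv2.inRange(h,(22,150,140),(33,255,255)),.014),("green",cv2.inRange(h,(50,110,60),(80,255,255)),0)]:
        m[281:]=0
        n,l,s2,ce=cv2.connectedComponentsWithStats(m)
        for i in range(1,n):
            q=onP(c,*ce[i],z)
            if s2[i][4]>30 and abs(q[1])<60 and 10<q[0]<80:
                x,yv,w,hh,A=s2[i]; print(nm,s2[i].tolist(),q,"s",onP(c,x+w/2,yv-.5,z)[0],onP(c,x+w/2,yv+hh-.5,z)[0])
E
python3 - <<'E'
from plant import r
from h import *
st,c=look(r,"w14",box=(150,60,350,225),k=2.2); sw(c); print(go(st,19,40,30),go(st,19,40,4))
E
```

```text
14.9 [58.18  0.2  85.49] [-0.5  0.1  0.3] [179.75  35.55 -12.17]
tab [385, 208, 20, 19, 302] [41. 39. 14.] s 35.2 45.8
tab [242, 213, 18, 16, 268] [ 42.1 -39.6  14. ] s 37.6 46.6
tab [315, 212, 17, 16, 263] [41.6 -0.  14. ] s 37.2 46.2
green [246, 250, 20, 5, 96] [ 65. -40.  -0.] s 63.5 66.6
green [314, 250, 20, 5, 96] [65.2  0.1 -0. ] s 63.7 66.8
green [381, 250, 20, 5, 93] [65.3 40.  -0. ] s 63.8 67.0
(array([0.398 , 0.3956, 0.5522]), array([ 0.0018,  0.0064, -0.0016])) (array([0.4005, 0.3949, 0.8122]), array([ 0.0018,  0.0064, -0.0016]))
```

View pics/w14.png

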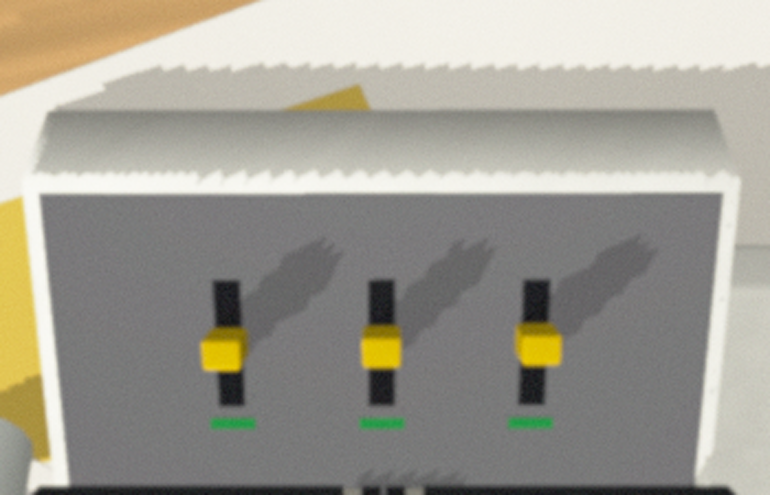

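Call:
apply_moves(slide=[[0.4, 0.2, 0.1], [0, 0.196, 0.3], [0, 0, 0.24], [0, 0, 0.15], [0, 0, 0], [0, 0, 0]], turn=[[0.002, 0.006, -0.001], [0, 0, 0], [0, 0, 0], [0, 0, 0], [0, 0, 0], [0, 0, 0]], jaw=[1, 1, 1, 1, 1, 1])

```text
time_s: 15.55
tcp_pos: [0.6272, -0.0146, 0.0604]
eef_rot: [-179.9, 34.5, -11.9]
contact_force: [0.2, -0.1, 0.4]
gripper_width: 0.0003
```

Run:
```python
from plant import r
from h import *
st=r.get_state(); print(st["time_s"],show(st),st["contact_force"],st["eef_rot"]); print(go(st,36.5,40,5))
```

```text
15.55 [19.48 39.23 11.57] [ 0.23264022 -0.05711072  0.44719776] [-179.85358118   34.53045082  -11.9028632 ]
(array([-0.1708,  0.0076,  0.0643]), array([-0.0011, -0.0055,  0.0009]))
```

Call:
apply_moves(slide=[[0, 0.007, 0.065], [0, 0, 0], [-0.05, 0, 0], [-0.05, 0, 0], [-0.04, 0, 0], [-0.03, 0, 0], [0, 0, 0]], turn=[[0, 0, 0], [0, 0, 0], [0, 0, 0], [0, 0, 0], [0, 0, 0], [0, 0, 0], [0, 0, 0]], jaw=[1, 1, 1, 1, 1, 1, 1])

```text
time_s: 16.25
tcp_pos: [0.6094, -0.0119, 0.0628]
eef_rot: [-179.9, 34.6, -12.0]
contact_force: [2.6, -0.6, -3.5]
gripper_width: 0.0005
```

Run:
```python
from plant import r
from h import *
st=r.get_state(); print(st["time_s"],show(st),cor(st,-1)+[130,0,0],st["contact_force"],st["contact_force"]@up,st["contact_force"]@nn); print(go(st,36.5,40,5))
```

```text
16.25 [35.53 40.35  3.24] [44.93 40.32  3.17] [ 2.55339541 -0.63786445 -3.45731624] -4.137582819938398 -1.3234371266192444
(array([-0.0095, -0.0035, -0.0177]), array([-0.0013, -0.005 ,  0.0003]))
```

Call:
apply_moves(slide=[[-0.015, 0, 0], [-0.01, 0, 0], [0, 0, 0]], turn=[[0, 0, 0], [0, 0, 0], [0, 0, 0]], jaw=[1, 1, 1])

```text
time_s: 16.55
tcp_pos: [0.6087, -0.012, 0.0634]
eef_rot: [-179.9, 34.4, -12.0]
contact_force: [6.3, -2.3, -6.8]
gripper_width: 0.0006
```

Run:
```python
from plant import r
from h import *
st=r.get_state(); print(st["time_s"],show(st),cor(st,-1)+[130,0,0],st["contact_force"],st["contact_force"]@up,st["contact_force"]@nn)
print(go(st,62,0,30))
```

```text
16.55 [36.47 40.58  3.39] [45.83 40.56  3.3 ] [ 6.31104215 -2.3269008  -6.77280801] -9.337753217722815 -1.7297067260089127
(array([-0.2528, -0.4063, -0.2678]), array([-0.0012, -0.0064, -0.0001]))
```

Call:
apply_moves(slide=[[0.05, 0, 0], [0, 0, -0.3], [0, -0.2, 0], [-0.3, -0.206, 0], [0, 0, 0.2], [0, 0, 0], [0, 0, 0]], turn=[[0, 0, 0], [0, -0.004, 0], [0, 0, 0], [0, 0, 0], [0, 0, 0], [0, 0, 0], [0, 0, 0]], jaw=[1, 1, 1, 1, 1, 1, 1])

```text
time_s: 17.25
tcp_pos: [0.6007, 0.0313, 0.0868]
eef_rot: [-179.9, 35.1, -12.0]
contact_force: [0.3, -0.0, 0.7]
gripper_width: 0.0004
```

Run:
```python
from plant import r
from h import *
st=r.get_state(); print(st["time_s"],show(st),cor(st,1)+[130,0,0],st["contact_force"],st["eef_rot"]); print(go(st,62,0,5))
```

```text
17.25 [63.69 -0.14 12.85] [54.21 -0.15 12.83] [ 0.29867496 -0.02624299  0.66373437] [-179.94114485   35.09592659  -11.97502753]
(array([0.017 , 0.0014, 0.0784]), array([-0.0005,  0.0011,  0.0002]))
```

Call:
apply_moves(slide=[[0, 0, 0.08], [0, 0, 0], [0.05, 0, 0], [0.05, 0, 0], [0.04, 0, 0], [0.03, 0, 0], [0, 0, 0]], turn=[[0, 0, 0], [0, 0, 0], [0, 0, 0], [0, 0, 0], [0, 0, 0], [0, 0, 0], [0, 0, 0]], jaw=[1, 1, 1, 1, 1, 1, 1])

```text
time_s: 17.95
tcp_pos: [0.6077, 0.0294, 0.072]
eef_rot: [-180.0, 35.4, -12.0]
contact_force: [-9.0, 2.6, 12.3]
gripper_width: 0.0004
```

Run:
```python
from plant import r
from h import *
st=r.get_state(); print(st["time_s"],show(st),cor(st,1)+[130,0,0],st["contact_force"],st["contact_force"]@up,st["contact_force"]@nn)
```

```text
17.95 [49.3   0.24  4.89] [39.9   0.23  4.82] [-8.99354256  2.5819025  12.32071647] 14.712690207139946 4.738880989939478
```

Call:
apply_moves(slide=[[-0.06, 0, 0], [0, 0, -0.3], [0.2, -0.2, 0], [0.2, -0.2, 0], [0, 0, 0.2], [0, 0, 0], [0, 0, 0]], turn=[[0, 0, 0], [0, 0, 0], [0, 0, 0], [0, 0, 0], [0, 0, 0], [0, 0, 0], [0, 0, 0]], jaw=[1, 1, 1, 1, 1, 1, 1])

```text
time_s: 18.65
tcp_pos: [0.6514, 0.0611, 0.0591]
eef_rot: [-179.9, 35.0, -12.0]
contact_force: [0.2, -0.7, 1.5]
gripper_width: 0.0004
```

Run:
```python
from plant import r
from h import *
st=r.get_state(); print(st["time_s"],show(st),cor(st,-1)+[130,0,0],st["contact_force"],st["eef_rot"]); print(go(st,19,-40,5))
```

```text
18.65 [ 12.29 -39.83  15.08] [ 21.79 -39.85  15.09] [ 0.22853586 -0.71449098  1.47251728] [-179.94438017   35.03771977  -11.99697761]
(array([-0.0671, -0.0016,  0.1009]), array([-0.0006,  0.0004,  0.    ]))
```

Call:
apply_moves(slide=[[0, 0, 0.1], [0, 0, 0], [-0.08, 0, 0], [-0.06, 0, 0], [-0.05, 0, 0], [-0.04, 0, 0], [-0.025, 0, 0], [0, 0, 0]], turn=[[0, 0, 0], [0, 0, 0], [0, 0, 0], [0, 0, 0], [0, 0, 0], [0, 0, 0], [0, 0, 0], [0, 0, 0]], jaw=[1, 1, 1, 1, 1, 1, 1, 1])

```text
time_s: 19.45
tcp_pos: [0.6269, 0.067, 0.0655]
eef_rot: [-179.8, 34.7, -12.0]
contact_force: [6.7, -1.6, -6.1]
gripper_width: 0.0006
```

Run:
```python
from plant import r
from h import *
st=r.get_state(); print(st["time_s"],show(st),cor(st,-1)+[130,0,0],st["contact_force"],st["contact_force"]@up,st["contact_force"]@nn)
```

```text
19.45 [ 36.49 -40.5    5.87] [ 45.92 -40.53   5.83] [ 6.65936916 -1.64014043 -6.05409876] -9.08765305445531 -1.0274467496857538
```

At the stop (9 N). Back off, lift and view from over the panel.

Call:
apply_moves(slide=[[0.06, 0, 0], [0, 0, -0.4], [-0.2, 0.2, -0.4], [-0.4, 0.2, -0.2], [-0.4, 0, 0], [0, 0, 0], [0, 0, 0]], turn=[[0, 0, 0], [0, 0, 0], [0, 0, 0], [0, 0, 0], [0, 0, 0], [0, 0, 0], [0, 0, 0]], jaw=[1, 1, 1, 1, 1, 1, 1])

```text
time_s: 20.15
tcp_pos: [0.5974, 0.032, 0.2028]
eef_rot: [-179.8, 34.9, -11.9]
contact_force: [0.5, 0.4, -0.1]
gripper_width: -0.0
```

Run:
```python
from plant import r
from h import *
st,c=look(r,"w15",box=(150,30,350,255),k=2.2); sw(c); wheels(c)
```

```text
20.15 [ 1.3295e+02 -8.0000e-02  1.0596e+02] [ 0.5  0.4 -0.1] [-179.82   34.94  -11.92]
tab [316, 68, 18, 17, 295] [40.3  0.  14. ] s 36.0 44.7
tab [244, 88, 19, 16, 277] [ 50.3 -39.5  14. ] s 46.2 54.6
tab [386, 88, 20, 16, 307] [50.4 39.1 14. ] s 46.2 54.6
green [247, 121, 20, 4, 77] [ 65.1 -40.    0. ] s 64.0 66.3
green [315, 121, 20, 4, 80] [65.1 -0.  -0. ] s 64.0 66.3
green [383, 121, 20, 5, 88] [65.3 40.  -0. ] s 64.0 66.8
red [243, 228, 11, 10, 92] [129.6 -46.4  11. ]
red [299, 228, 10, 11, 97] [129.7 -12.8  11. ]
red [341, 228, 10, 11, 94] [129.7  12.7  11. ]
red [395, 228, 12, 10, 93] [129.6  46.2  11. ]
digit wheel 30 [366, 194, 16, 20, 225] top 105.5 bot 117.6
digit wheel 30 [366, 225, 16, 19, 111] top 124.4 bot 136.4
digit wheel 30 [364, 263, 16, 3, 44] top 148.7 bot 150.7
digit wheel -30 [268, 194, 15, 17, 142] top 105.5 bot 115.8
digit wheel -30 [267, 225, 17, 18, 150] top 124.5 bot 135.8
digit wheel -30 [268, 252, 17, 13, 167] top 141.6 bot 150.1
tooth [353, 173, 43, 22, 868] [91.9 28.2 20. ] [104.5  28.6  20. ]
tooth [253, 211, 43, 13, 481] [113.9 -28.8  20. ] [121.6 -29.1  20. ]
tooth [353, 244, 43, 20, 759] [133.8  29.5  20. ] [146.3  30.   20. ]
tooth [258, 263, 40, 19, 673] [145.7 -27.7  20. ] [157.9 -28.1  20. ]
```

View pics/w15.png

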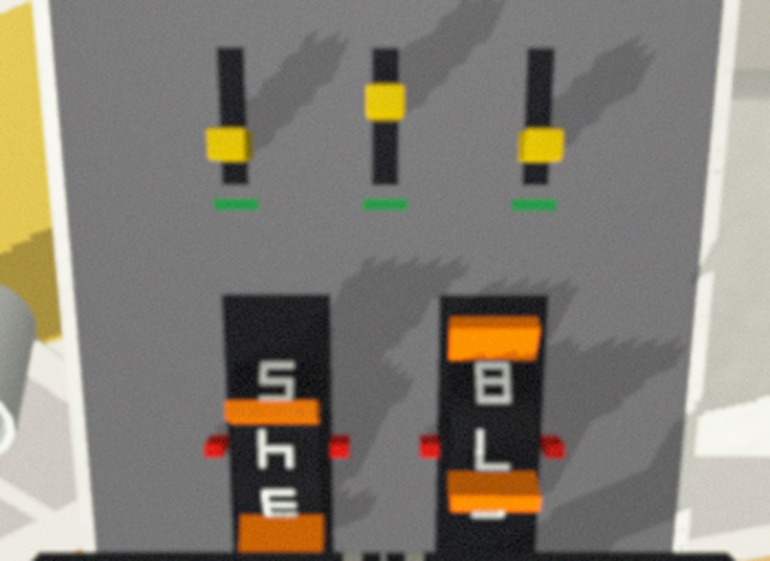

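Run:
```python
from plant import r
from h import *
st=r.get_state(); print(go(st,62,0,40)); print(go(st,62,0,5))
c=r.capture("wrist")
```

```text
(array([0.702 , 0.0023, 0.6484]), array([-0.0012,  0.0005,  0.0004]))
(array([0.7022, 0.0029, 0.9984]), array([-0.0012,  0.0005,  0.0004]))
```

Call:
apply_moves(slide=[[0.35, 0, 0], [0.35, 0, 0], [0, 0, 0.45], [0, 0, 0.45], [0, 0, 0.1], [0, 0, 0], [0, 0, 0]], turn=[[0, 0, 0], [0, 0, 0], [0, 0, 0], [0, 0, 0], [0, 0, 0], [0, 0, 0], [0, 0, 0]], jaw=[1, 1, 1, 1, 1, 1, 1])

```text
time_s: 20.95
tcp_pos: [0.5974, 0.0321, 0.078]
eef_rot: [-180.0, 35.2, -12.0]
contact_force: [-0.0, -0.1, -0.2]
gripper_width: 0.0001
```

Run:
```python
from plant import r
from h import *
st=r.get_state(); print(st["time_s"],show(st),cor(st,1)+[130,0,0],st["contact_force"],st["eef_rot"]); print(go(st,62,0,5))
```

```text
20.95 [61.35 -0.22  3.68] [51.89 -0.23  3.65] [-0.03431174 -0.08518601 -0.2479965 ] [-179.95844462   35.15593514  -12.00234605]
(array([-0.0065,  0.0022, -0.0132]), array([-0.0005,  0.0018, -0.    ]))
```

Push in stages reading the force to see where contact and the stop are.

Call:
apply_moves(slide=[[0.05, 0, 0], [0.04, 0, 0], [0, 0, 0]], turn=[[0, 0, 0], [0, 0, 0], [0, 0, 0]], jaw=[1, 1, 1])

```text
time_s: 21.25
tcp_pos: [0.6051, 0.0303, 0.0733]
eef_rot: [-179.9, 35.1, -12.0]
contact_force: [0.0, -0.9, 0.8]
gripper_width: 0.0004
```

Run:
```python
from plant import r
from h import *
st=r.get_state(); print(cor(st,1)+[130,0,0],st["contact_force"]@up,st["contact_force"]@nn)
```

```text
[42.73 -0.08  4.42] 0.3124934880235941 0.7814447782981482
```

Call:
apply_moves(slide=[[0.04, 0, 0], [0.02, 0, 0], [0, 0, 0]], turn=[[0, 0, 0], [0, 0, 0], [0, 0, 0]], jaw=[1, 1, 1])

```text
time_s: 21.55
tcp_pos: [0.6075, 0.0298, 0.0719]
eef_rot: [-179.9, 35.3, -11.9]
contact_force: [-8.5, 3.5, 7.1]
gripper_width: 0.0006
```

Run:
```python
from plant import r
from h import *
st=r.get_state(); print(cor(st,1)+[130,0,0],st["contact_force"]@up,st["contact_force"]@nn)
c=r.capture("side");cv2.imwrite("pics/s16.png",cv2.resize(c["pixels"][200:300,310:410],None,fx=6,fy=6,interpolation=cv2.INTER_CUBIC))
c=r.capture("wrist");cv2.imwrite("pics/w16.png",c["pixels"])
```

```text
[39.98 -0.05  4.56] 11.494123484020971 0.6413088448595774
```

View pics/s16.png

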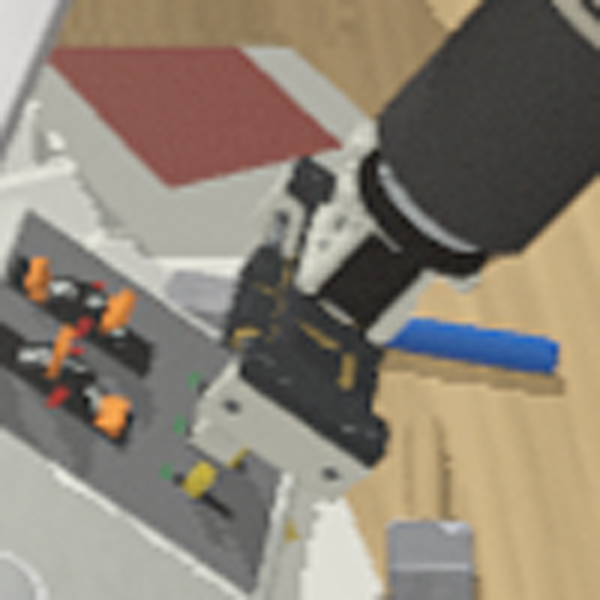

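View pics/w16.png

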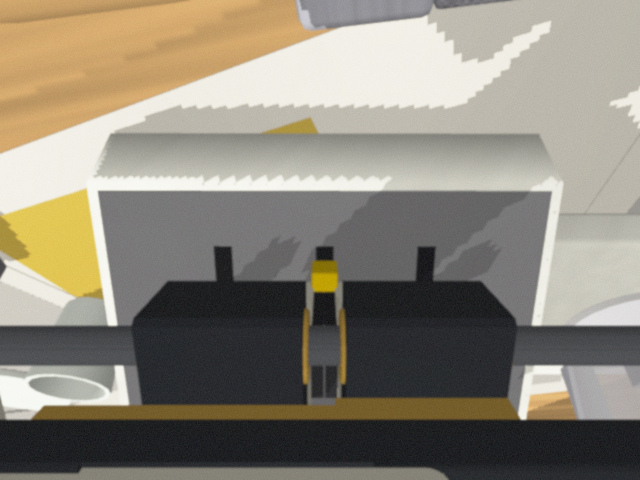

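Run:
```python
from plant import r
from h import *
st=r.get_state(); c=r.capture("wrist")
cv2.imwrite("pics/w16z.png",cv2.resize(c["pixels"][235:345,270:380],None,fx=5.4,fy=5.4,interpolation=cv2.INTER_CUBIC))
sw(c)
print("slot top",[onP(c,u,246,0) for u in (223,324,426)])
p,R=tool(st)
d=c["depth"]
Rw=cv2.Rodrigues(np.array(c["rvec"],float))[0]
for v in range(258,330,5):
    print(v,[ (u,*(toP(ray(c,u,v)[0]+ray(c,u,v)[1]*d[v,u])*1000).round(1)) for u in (309,316,324,338)])
```

```text
tab [311, 271, 27, 10, 239] [33.2  0.1 14. ] s 31.1 35.0
slot top [array([ 26.2, -39.7,   0. ]), array([26.2, -0. , -0. ]), array([26.2, 40. ,  0. ])]
258 [(309, np.float64(31.2), np.float64(-6.0), np.float64(0.2)), (316, np.float64(31.2), np.float64(-3.2), np.float64(-0.0)), (324, np.float64(31.0), np.float64(-0.0), np.float64(0.5)), (338, np.float64(31.2), np.float64(5.5), np.float64(-0.0))]
263 [(309, np.float64(33.3), np.float64(-6.0), np.float64(0.2)), (316, np.float64(32.2), np.float64(-3.1), np.float64(3.1)), (324, np.float64(31.9), np.float64(-0.0), np.float64(3.8)), (338, np.float64(33.2), np.float64(5.5), np.float64(0.3))]
268 [(309, np.float64(35.5), np.float64(-6.0), np.float64(-0.1)), (316, np.float64(32.0), np.float64(-3.0), np.float64(9.1)), (324, np.float64(-25.6), np.float64(0.1), np.float64(160.6)), (338, np.float64(35.6), np.float64(5.6), np.float64(-0.4))]
273 [(309, np.float64(37.4), np.float64(-6.0), np.float64(0.4)), (316, np.float64(32.5), np.float64(-3.0), np.float64(12.9)), (324, np.float64(32.4), np.float64(-0.0), np.float64(13.0)), (338, np.float64(37.4), 
[... 2051 characters left out ...]
-3.2), np.float64(76.8)), (316, np.float64(39.3), np.float64(-2.6), np.float64(35.2)), (324, np.float64(56.4), np.float64(-0.0), np.float64(1.9)), (338, np.float64(17.7), np.float64(3.0), np.float64(76.9))]
323 [(309, np.float64(18.3), np.float64(-3.2), np.float64(78.0)), (316, np.float64(39.9), np.float64(-2.6), np.float64(37.4)), (324, np.float64(59.0), np.float64(-0.0), np.float64(1.4)), (338, np.float64(18.4), np.float64(3.0), np.float64(77.9))]
328 [(309, np.float64(17.0), np.float64(-3.0), np.float64(82.6)), (316, np.float64(16.9), np.float64(-1.6), np.float64(82.8)), (324, np.float64(16.9), np.float64(0.0), np.float64(82.7)), (338, np.float64(16.9), np.float64(2.8), np.float64(82.8))]
```

View pics/w16z.png

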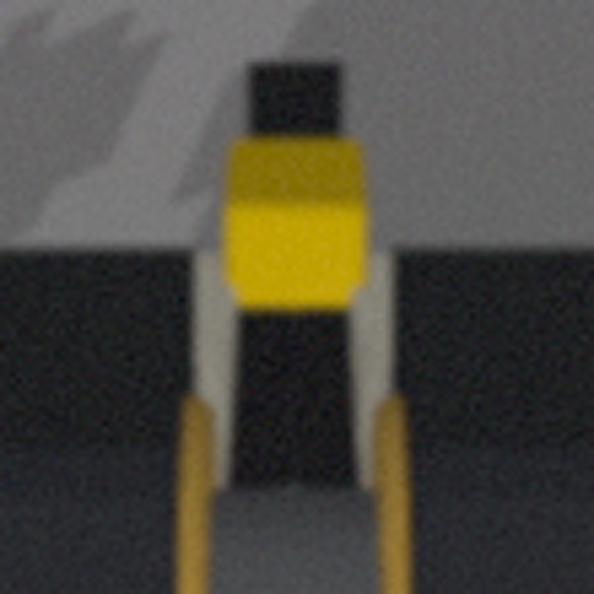

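Call:
apply_moves(slide=[[-0.01, 0, 0], [0, 0, -0.1], [0, 0, -0.2], [0, 0, -0.3], [0, 0, -0.3], [-0.4, 0, -0.1], [-0.4, 0, 0], [0, 0, 0]], turn=[[0, 0, 0], [0, 0, 0], [0, 0, 0], [0, 0, 0], [0, 0, 0], [0, 0, 0], [0, 0, 0], [0, 0, 0]], jaw=[1, 1, 1, 1, 1, 1, 1, 1])

```text
time_s: 22.5
tcp_pos: [0.6004, 0.0316, 0.2037]
eef_rot: [-179.7, 34.7, -11.8]
contact_force: [-0.1, -0.5, 0.4]
gripper_width: 0.0002
```

Run:
```python
from plant import r
from h import *
st,c=look(r,"w17",box=(150,30,350,255),k=2.2); sw(c); wheels(c)
```

```text
22.5 [131.    -0.35 108.42] [-0.1 -0.5  0.4] [-179.73   34.67  -11.83]
tab [317, 66, 18, 17, 292] [36.6  0.1 14. ] s 32.2 41.0
tab [246, 93, 18, 15, 263] [ 50.3 -39.4  14. ] s 46.3 54.3
tab [386, 93, 20, 16, 301] [50.4 39.2 14. ] s 46.2 54.8
green [249, 125, 20, 4, 79] [ 65.1 -39.9  -0. ] s 63.9 66.2
green [316, 125, 20, 5, 86] [65.2  0.1 -0. ] s 63.8 66.8
green [383, 125, 20, 5, 95] [65.2 40.1 -0. ] s 63.8 66.7
red [245, 231, 11, 10, 90] [129.7 -46.4  11. ]
red [300, 231, 10, 10, 89] [129.8 -12.8  11. ]
red [341, 231, 10, 10, 88] [129.8  12.8  11. ]
red [395, 231, 11, 10, 92] [129.6  46.2  11. ]
digit wheel 30 [366, 198, 16, 19, 209] top 105.9 bot 117.6
digit wheel 30 [366, 228, 16, 19, 121] top 124.5 bot 136.6
digit wheel 30 [364, 265, 16, 3, 32] top 148.4 bot 150.4
digit wheel -30 [269, 197, 16, 17, 140] top 105.4 bot 115.8
digit wheel -30 [268, 228, 17, 18, 147] top 124.6 bot 136.1
digit wheel -30 [269, 254, 17, 13, 176] top 141.3 bot 149.8
tooth [353, 177, 43, 21, 836] [92.1 28.2 20. ] [104.3  28.6  20. ]
tooth [254, 214, 43, 13, 471] [113.9 -29.   20. ] [121.7 -29.2  20. ]
tooth [353, 246, 42, 21, 735] [133.3  29.3  20. ] [146.6  29.7  20. ]
tooth [259, 265, 40, 17, 558] [145.5 -27.8  20. ] [156.5 -28.   20. ]
```

View pics/w17.png

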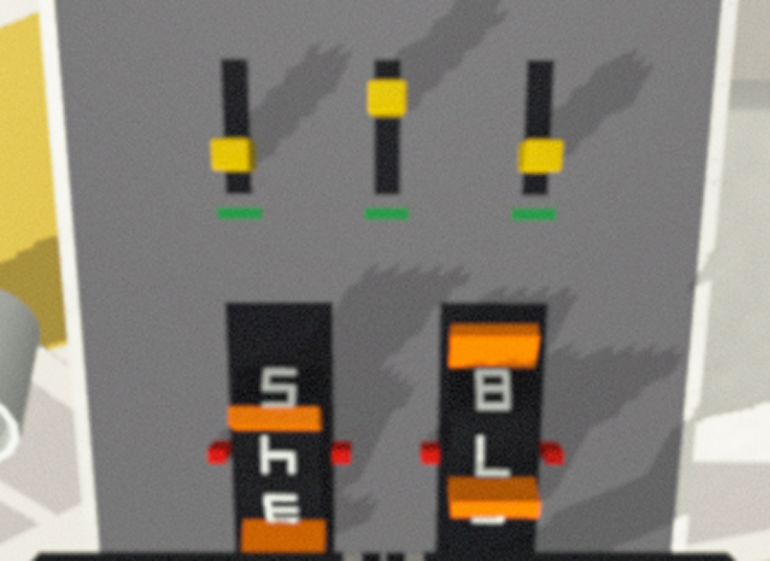

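Run:
```python
from plant import r
from h import *
c=r.capture("top"); a=cv2.imread("pics/top0.png"); d=cv2.absdiff(a,c["pixels"]).max(2); m=(d>40).astype(np.uint8)
n,l,s,ce=cv2.connectedComponentsWithStats(cv2.morphologyEx(m,cv2.MORPH_OPEN,np.ones((3,3),np.uint8)))
print([x.tolist() for x in s[1:]]); cv2.imwrite("pics/top18.png",c["pixels"])
```

```text
[[78, 11, 291, 469, 56588], [173, 51, 5, 3, 15], [174, 55, 3, 4, 12], [175, 57, 17, 34, 407], [193, 63, 3, 3, 9], [194, 70, 3, 4, 12], [195, 94, 3, 3, 9], [195, 98, 4, 3, 12], [196, 102, 3, 5, 15], [313, 113, 24, 28, 373], [343, 113, 8, 24, 154], [304, 209, 7, 11, 64], [313, 212, 8, 11, 70], [296, 221, 6, 5, 27], [329, 223, 4, 3, 12], [327, 228, 5, 4, 20], [291, 237, 12, 7, 48], [294, 314, 81, 150, 5492], [424, 363, 199, 117, 14374], [322, 368, 7, 12, 64], [117, 383, 9, 4, 34], [0, 406, 39, 57, 1625], [297, 452, 50, 21, 271], [362, 462, 4, 8, 29]]
```

View pics/top18.png

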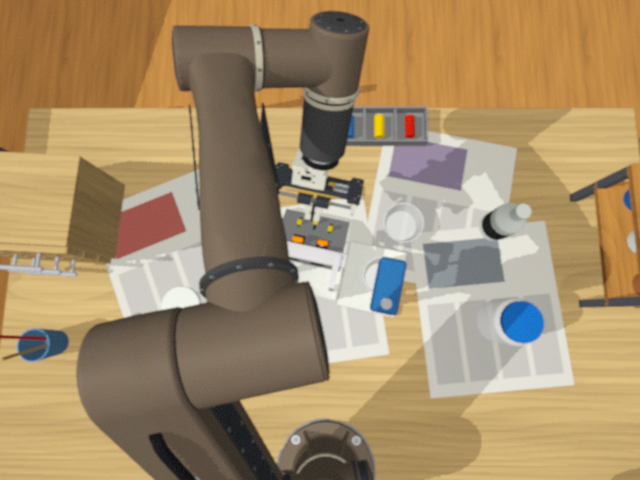

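Run:
```python
from plant import r
print(r.get_state()["contact_force"], r.close_job())
```

```text
the job is handed in; nothing more can be done
[-0.0949738   0.59143065  0.18565423] None
```

The job is handed in at about 22.6 s. The left wheel shows 7, the right wheel shows 4, and the switches read on, off, on from left to right.

**Wheels:** In the last wrist picture the 7 is centred at 130.5 mm up the slope and the 4 at 130.3 mm, against 129.7 mm for the red posts. That is within about 0.03 rad of squarely level. The edge of the 4 may be slightly hidden by a tooth, so its reading is a little less certain.

**Switches:** The two "on" tabs read 50.3 and 50.4 mm and the middle tab 36.6 mm. That is 13.7 mm apart out of a 14 mm travel, and each push ended with 9–15 N against the end stop.

Two things went wrong and were put right:
- **First push on the left wheel:** the finger rode up onto the tooth, with about 25 N on the tool. I pushed that tooth again from a better start.
- **Middle switch:** backing the finger away pulled it about 4 mm off its stop. I pushed it down again and lifted straight off, and the final picture confirms it stayed.

At hand-in the arm was clear of the console, with about 0.6 N read on the tool. In the final top view the jar, bottle and tub had not moved. The lid was mostly hidden by the arm, and the cup and brushes were hidden. I did not check those separately, and I saw no unexpected contact on the moves past them.

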